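# Check reference gauges with the pedal-operated pen and pack them

## Task

Check the brass gauges that are on the bench, longest first and one after another: stand each one upright and centred on the mark of the stage, let go, and press the pedal right down to its stop for a moment so that the pen swings over it, then let the pedal up. In the end every gauge must be pushed fully home in its own cutout in the case; do not knock over the glass lens mount.

Things in the scene. Friction and masses are not known exactly. Their poses are not given: they have to be found in the camera images.
- bar: Brass bar gauge, plain rectangular block 84 x 26 mm in plan, 32 mm tall, 0.15-0.31 kg. Origin: centre of its underside; x along its length, z up; in some runs absent (state None)
- tee: Brass T-shaped gauge, 66 x 46 mm in plan, 32 mm tall. Origin: under the centre of that 66 x 46 mm rectangle; x along the crossbar. The crossbar (66 x 24 mm) fills y = -23..+1 mm, the stem (24 mm wide, centred on x = 0) y = +1..+23 mm, so across y the back of the crossbar and the stem's end can be gripped, 46 mm apart. z up; in some runs absent (state None)
- oblong: Brass oblong gauge with round ends, 50 x 30 mm in plan, 32 mm tall. Origin: centre of its underside; x along its length (its flat sides are 20 mm long), z up; in some runs absent (state None)
- puck: Brass round gauge, 36 mm diameter, 32 mm tall, steel dot on top. Origin: centre of its underside, z up; in some runs absent (state None)
- stage_mark (a point): Small ring mark at the centre of the station's aluminium stage plate (flat, 120 x 120 mm). Origin on the plate's top, 12 mm above the bench; x away from the pedal, toward the arm's column, y to the left. The pedal's tread lies about 155 mm from the mark along -x
- station: Measuring station, fixed on the bench: pedal, stage plate and column in a row on a 400 x 120 mm base. Origin under the stage mark, axes as the mark's. The column, at x = 117 to 153 mm, 96 mm high, carries a swing arm that leans back, away from the stage, while the pedal is up (top 0.23 m above the bench, nearest part about 115 mm beyond the mark)
- pedal (a joint): Angle of the station's sprung steel pedal, hinged on its far side: 0 up at rest, 0.30 rad at the lower stop. It springs back up by itself when let go. It takes 5 to 15 N at the tread point all the way
- tread (a point): Point on the top of the pedal's rubber-covered tread (74 mm wide, 115 mm long), 85 mm from the hinge; about 68 mm above the bench at rest, about 44 mm at the stop. It moves with the pedal; x and y axes as the stage's at rest
- pen_tip (a point): Tip of the optical measuring pen on the swing arm that the pedal drives: pressing the pedal fully swings the pen down to point at the stage mark from 8 mm above a standing gauge, 40 mm above the plate; it goes up again with the pedal
- case: Open black carrying case fixed on the bench, 128 x 290 mm, 24 mm tall; rigid grey insert with four cutouts in a row along y, from +y to -y: bar, tee, oblong, puck. Origin: centre of its underside; x away from its handle. Cutouts are 14 mm deep, floor 10 mm above the bench, 2 mm clear of the gauge all round; two rubber lips in each hold it, so it goes home only when pushed with 5 to 15 N; 18 mm stand out
- cut_bar (a point): Centre of the floor of the bar's cutout (length along the case's x); axes as the case's. The seated gauge's origin lies here
- cut_tee (a point): Centre of the floor of the tee's cutout (crossbar along the case's x, stem to the case's +y (same axes as the gauge)); axes as the case's. The seated gauge's origin lies here
- cut_oblong (a point): Centre of the floor of the oblong's cutout (length along the case's x); axes as the case's. The seated gauge's origin lies here
- cut_puck (a point): Centre of the floor of the puck's cutout (round); axes as the case's. The seated gauge's origin lies here
- lens_mount: Bystander: frosted glass disc on a brass and steel mount, 80 mm diameter, 68 mm tall, origin at its foot
There are look-alikes about, which are no part of the job. Leave any turquoise look-alike of the oblong alone. Leave any orange look-alike of the puck alone.

How it is judged:
By the outcome, as a careful person would: the job done as asked, in the order asked, and still so for the second after the job is handed in, with the robot touching nothing.
Of bar, tee, oblong, puck only 3 to 4 are there at a start; the rules pass over those that are not, and their reading is None.
At some moment in a run one of bar, tee, oblong, puck may be knocked a few centimetres aside while the robot is not near it.
It also fails if it takes over 210 s, if anything falls off the work surface, if the arm or the gripper's body presses on something with over 40 N, if the wrist force passes 120 N, or if a joint passes its speed limit or range.

## Robot

A 6-joint arm with a two-finger parallel gripper is mounted at the origin on the work surface. World frame = base frame: x ahead of the robot, y to its left, z up, the work surface at z = 0. Lengths are in m, angles in degrees, forces in N, time in s.
With the tool pointing down it reaches from about 0.35 to 0.925 m from the base axis. Payload 6.4 kg.
Tool frame: the origin (TCP) lies on the centre line of the jaws, within the pads' length; the fingertips stand 11 mm ahead of it and the grasp point (between the pads) lies 8 mm behind it; z points along the fingers, y is the direction in which the jaws open and shut (so a half turn about z gives the same grasp; the last joint's range is limited). The gripper opens to 85 mm and grips with 20 to 120 N. Pads are 22 mm wide; open, the fingers measure 114 mm over their backs; the gripper's body (76 mm by 85 mm) begins 54 mm behind the grasp point. The pads swing forward as they close: fully open they stand 13 mm farther back than shut.
Start: joints at [54.941, 14.043, 89.255, -0, 76.702, -9.975], TCP at [0.276, 0.589, 0.242] pointing down, gripper open.
Joint ranges: [-179.41, 179.41], [-58.25, 129.5], [7.25, 145.43], [-54.29, 234.29], [11.92, 165.04], [-157.13, 157.13]. Speed limits (degrees/s): [147.25, 147.25, 180, 180, 180, 180].

## Interface

Orientations are given as [roll, pitch, yaw] about the fixed x, y, z axes, in that order (R = Rz(yaw) Ry(pitch) Rx(roll)).
In Python, from plant import ctrl gives the robot as it stands.
- The arm moves only by the shell command python3 -m pendant 'ROWS'. ROWS is a JSON object of lists of equal length, an entry for each row: "linear": the shift along the tool's x, y, z in cm, a list of three; "spin": the turn about the tool's z in degrees; "jaw": the finger opening in cm, from 0 to 8.54. In form: {"linear": [[x, y, z], ...], "spin": [spin, ...], "jaw": [jaw, ...]}. A call has 1 to 5 rows; each row shifts and turns the commanded pose from where the row before left it, along the tool's axes as they then stand; what a row does not reach is not made up. A row lasts 1/10 s, in which the tool goes at most 50 mm and 8.59 degrees, less where a joint would pass 70% of its speed; a pose out of reach is approached as far as the arm can. A call is refused whole if a number of a shift passes 5 or a number of a turn 8.59, either way. A call with a gripper value outside its range is refused whole. The fingers move at their own pace and stop on an object; the grip force is fixed at half the most. Time passes only in rows, so rows that do not move let the fingers close. It gives the time, the measured TCP pose, the force and the opening at its end, in the units of the state.
- ctrl.get_obs(): the state, without advancing time (a new reading comes with each control period).
- ctrl.camera(name): name is "side" or "top" or "wrist"; returns a dict with "img" (384x512x3 uint8, red, green, blue), "K" (3x3 intrinsics, pixels), "cam_to_world" (4x4, takes a point from camera to world coordinates). Camera axes: x right, y up, looking along -z (the intrinsics and any distortion apply to the point x, -y, -z); pixel columns grow to the right and rows downward; lengths in m; the calibration is good to about 2 mm. A picture is of the moment at which its call begins. There is no depth.
- ctrl.close_job(): hands the job in, once; it reports no verdict.
The state is a dict: "clock": time; "qpos": joint angles; "joint_vel": joint speeds; "tau": joint torques, N m; "eef_pos": TCP position; "orientation": TCP orientation; "ft_force": force on the tool from outside, world axes, zero at the start; "moment": the same for the moment, N m; "width": opening from 0.0 (shut) to 1.0 (fully open).
Only numpy, scipy, OpenCV 4.12 (cv2) and the standard library are available. Lean on these libraries where they do the work, as an engineer would, in place of code of your own. Each camera call takes 0.05 s, during which the arm holds its last target. There are 200 camera calls.

## Working session

There is one attempt and no reset: what is moved stays moved. The work goes in short steps, Python scripts to look and compute and a shell command to move; the robot and the scene stay as the last step left them, time stands still between calls to the robot, and variables do not carry over. Pictures are saved under pics/ and viewed, about 12 in all and at most 16, crops included, and the job is handed in when it is done.

```bash
ls; mkdir -p pics
cat > h.py <<'E'
import numpy as np, cv2
from plant import ctrl
from scipy.spatial.transform import Rotation as R
def pix2w(c,u,v,z):
    K=c["K"];T=np.array(c["cam_to_world"])
    d=np.linalg.inv(K)@np.array([u,v,1.0]); d=T[:3,:3]@np.array([d[0],-d[1],-d[2]])
    o=T[:3,3]; return o+d*(z-o[2])/d[2]
def w2pix(c,p):
    T=np.array(c["cam_to_world"]); q=T[:3,:3].T@(np.array(p)-T[:3,3]); q=c["K"]@np.array([q[0],-q[1],-q[2]]); return q[:2]/q[2]
def snap(name,fn,crop=None,s=1):
    c=ctrl.camera(name); c["K"]=np.array(c["K"]); im=c["img"]
    np.savez(f"pics/{fn}.npz",**{k:np.array(c[k]) for k in("img","K","cam_to_world")})
    if crop: im=im[crop[1]:crop[3],crop[0]:crop[2]]
    cv2.imwrite(f"pics/{fn}.png",cv2.resize(im[:,:,::-1],None,fx=s,fy=s,interpolation=cv2.INTER_CUBIC)); return c
def load(fn): return dict(np.load(f"pics/{fn}.npz"))
def go(p,yaw=None):
    "remaining shift in tool cm and spin"
    o=ctrl.get_obs(); r=R.from_euler('xyz',o["orientation"],degrees=True)
    d=r.inv().apply(np.array(p)-o["eef_pos"])*100
    s=None
    if yaw is not None:
        y=r.apply([0,1,0]); a=np.degrees(np.arctan2(y[1],y[0])); s=(-(yaw-a)+90)%180-90 # yaw=world direction of jaw axis
    print("t",round(o["clock"],2),"shift cm",d.round(2),"spin",None if s is None else round(s,1),"F",np.round(o["ft_force"],1),"w",round(o["width"],3))
E
python3 - <<'E'
from h import *
a=snap("top","top0",s=1.5);snap("side","side0",s=1.5)
print(ctrl.get_obs())
for n in("top0","side0"):
    c=load(n);print(c["K"],c["cam_to_world"])
E
```

```text
pics
{'clock': 0.1, 'qpos': array([ 5.49391599e+01,  1.40791332e+01,  8.93198552e+01,  4.33212631e-04,
        7.67009880e+01, -9.97405426e+00]), 'joint_vel': array([-0.10857864, -0.14254265, -0.1443526 , -0.02896268,  0.00278257,
       -0.01513996]), 'tau': array([ 5.91955977e-04, -4.30670393e+01, -3.27128756e+01, -3.12827285e-05,
        2.76115235e-03, -7.33210015e-06]), 'eef_pos': array([0.27528855, 0.58828369, 0.24128339]), 'orientation': array([-1.79901608e+02, -1.77311777e-02,  1.54913099e+02]), 'ft_force': array([ 0.0447841 , -0.1768415 ,  0.20466428]), 'moment': array([-0.07066773, -0.01459776,  0.04296554]), 'width': 1.0029643491779439}
[[373.02939672   0.         254.81134493]
 [  0.         373.02939672 189.67075707]
 [  0.           0.           1.        ]] [[ 0.01800568  0.99504722 -0.09775898  0.47227034]
 [-0.99983192  0.01825706  0.00167743  0.01458757]
 [ 0.00345391  0.09771234  0.99520871  1.23491923]
 [ 0.          0.          0.          1.        ]]
[[373.46799662   0.         256.09155027]
 [  0.         373.46799662 196.14947848]
 [  0.           0.           1.        ]] [[-0.89396481  0.33098993 -0.30211354  0.24560887]
 [-0.4478605  -0.63618069  0.62824765  0.73826433]
 [ 0.01574485  0.69693601  0.71696046  0.99356082]
 [ 0.          0.          0.          1.        ]]
```

View pics/top0.png

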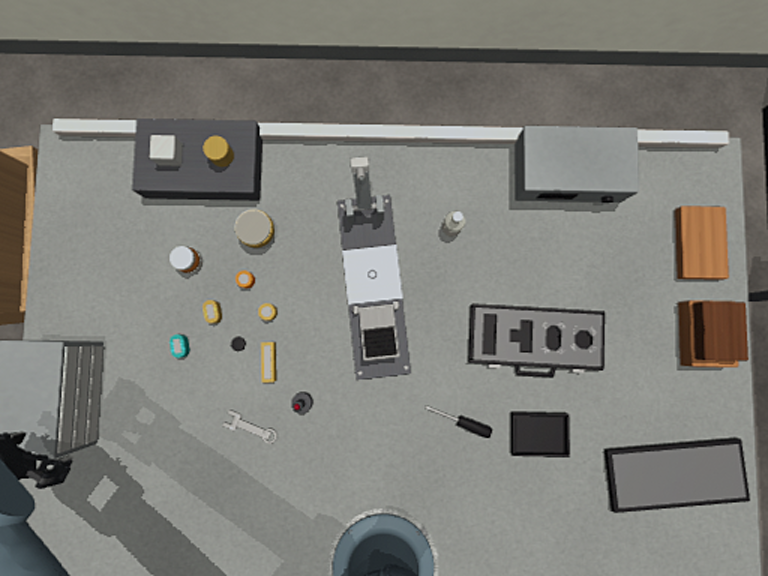

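View pics/side0.png

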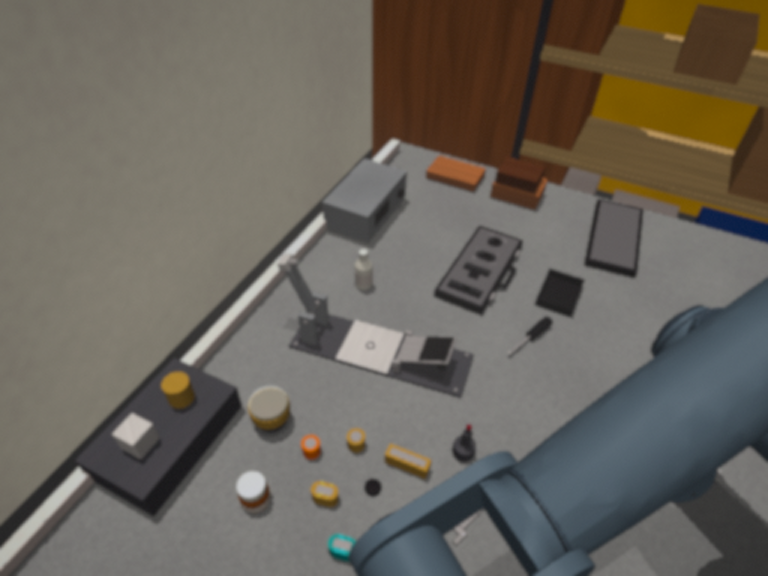

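The top view shows the bar at (268,362), the oblong at (211,311) and the puck at (267,312). The tee is absent. The look-alikes are an orange ring at (245,280) and a turquoise oblong at (178,346). The lens mount is at (254,228), the stage mark at (372,274) and the case around (537,337). Next I'll check close crops.

Run:
```python
from h import *
c=load("top0");im=c["img"][:,:,::-1]
a=cv2.resize(im[170:270,100:200],(600,600),interpolation=cv2.INTER_CUBIC)
cv2.imwrite("pics/cropA.png",a)
b=cv2.resize(im[160:260,215:415],(800,400),interpolation=cv2.INTER_CUBIC)
cv2.imwrite("pics/cropB.png",b)
```

```text
(no output)
```

View pics/cropA.png

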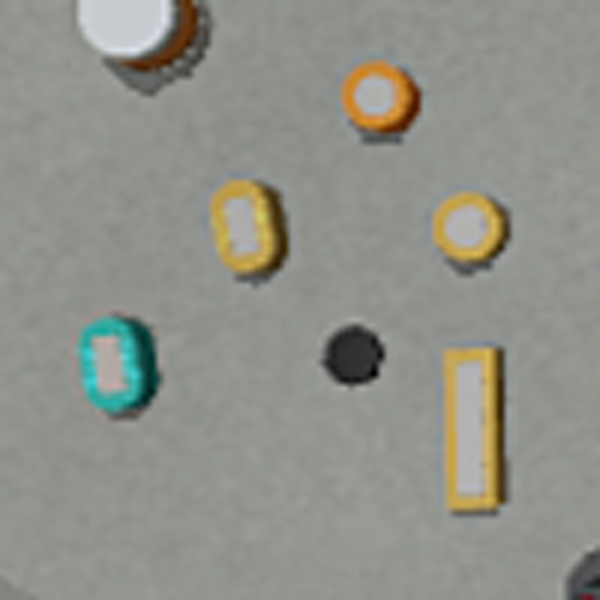

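View pics/cropB.png

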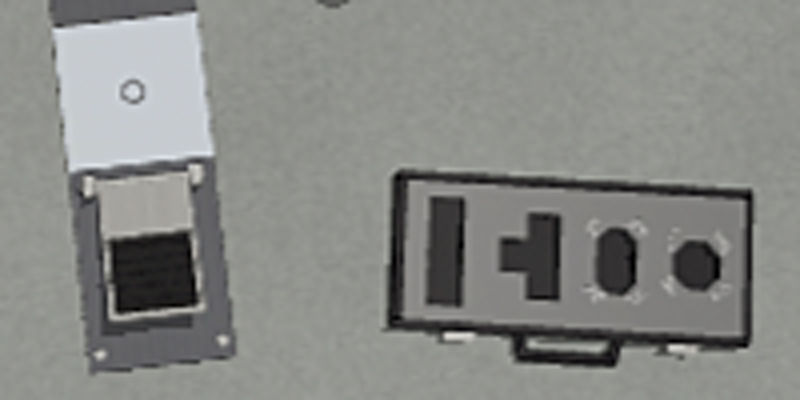

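The crops confirm the choice. Crop A shows the bar's top centre at (471,428), the oblong at (243,226) with brass sides, and the puck at (468,227), which is the yellow brass one with the steel dot. The orange one at (378,97) and the turquoise one at (108,364) are look-alikes. Crop B shows the mark at (132,91), the case's top corners at (398,172), (752,192), (748,347) and (388,328), and the cutouts at x=446, 530, 615 and 697.

Run:
```python
from h import *
c=load("top0")
A=lambda u,v,z:pix2w(c,100+u/6-.4,170+v/6-.4,z)
B=lambda u,v,z:pix2w(c,215+u/4-.4,160+v/4-.4,z)
def line(n,p,q): d=p-q;print(n,"dir",np.degrees(np.arctan2(d[1],d[0])).round(1),"len",np.linalg.norm(d).round(4))
print("bar",A(471,428,.032).round(4)); line("bar left",A(445,348,.032),A(449,512,.032));line("bar right",A(496,348,.032),A(501,508,.032))
print("obl",A(243,226,.032).round(4)); line("ob",A(234,183,.032),A(254,272,.032));line("dot",A(232,198,.032),A(254,255,.032))
print("puck",A(468,227,.032).round(4),"orange",A(376,97,.032).round(4))
print("mark",B(132,91,.012).round(4)); 
line("stL",B(52,28,.012),B(70,173,.012));line("stR",B(196,12,.012),B(214,158,.012))
print("tread",B(152,270,.068).round(4))
cs=[B(*p,.024) for p in((398,172),(752,192),(748,347),(388,328))]
print("case",np.mean(cs,0).round(4));line("top",cs[0],cs[1]);line("bot",cs[3],cs[2]);line("L",cs[0],cs[3]);line("R",cs[1],cs[2])
for n,p in dict(bar=(446,251),ob=(615,261),pu=(697,265)).items():print(n,B(*p,.024).round(4))
for n,p in(("lens",(254,228)),("cone",(301,402)),("bottle",(455,222))):print(n,pix2w(c,p[0]/1.5,p[1]/1.5,.05).round(3))
go([0.46,0.24,.2],6)
```

```text
bar [0.4214 0.2546 0.032 ]
bar left dir 3.6 len 0.0867
bar right dir 3.9 len 0.0846
obl [0.5267 0.3811 0.032 ]
ob dir 15.3 len 0.0493
dot dir 23.6 len 0.0331
puck [0.5284 0.2603 0.032 ] orange [0.5976 0.3127 0.032 ]
mark [0.6162 0.0368 0.012 ]
stL dir 8.4 len 0.1213
stR dir 7.8 len 0.1223
tread [0.4697 0.0174 0.068 ]
case [ 0.4843 -0.3216  0.024 ]
top dir 87.8 len 0.2881
bot dir 88.0 len 0.29
L dir -3.5 len 0.1261
R dir -2.7 len 0.125
bar [ 0.4892 -0.22    0.024 ]
ob [ 0.4836 -0.3568  0.024 ]
pu [ 0.4816 -0.4231  0.024 ]
lens [0.706 0.29  0.05 ]
cone [0.34  0.177 0.05 ]
bottle [ 0.727 -0.142  0.05 ]
t 0.1 shift cm [-31.5  -23.7    4.16] spin 58.9 F [ 0.  -0.2  0.2] w 1.003
```

```bash
python3 -m pendant '{"linear":[[0,0,0],[0,0,0],[0,0,0],[0,0,0]],"spin":[-7.2,-7.2,-7.2,-7.2],"jaw":[8.5,8.5,8.5,8.5]}'
python3 -m pendant '{"linear":[[-1.55,-4.28,0.5],[-1.55,-4.28,0.5],[-1.55,-4.28,0.5],[-1.55,-4.28,0.5]],"spin":[0,0,0,0],"jaw":[8.5,8.5,8.5,8.5]}'
python3 -m pendant '{"linear":[[-1.55,-4.28,0.5],[-1.55,-4.28,0.5],[-1.55,-4.28,0.5],[-1.55,-4.28,0.5],[0,0,0]],"spin":[0,0,0,0,0],"jaw":[8.5,8.5,8.5,8.5,8.5]}'
python3 - <<'E'
from h import *
go([0.4214,0.2546,.2],93.7); print(ctrl.get_obs()["orientation"])
snap("wrist","w1",s=1.25)
E
```

```text
clock: 0.5
eef_pos: [0.2753, 0.5884, 0.2416]
orientation: [-179.9, -0.0, -176.0]
ft_force: [0.4, -0.5, -0.3]
width: 0.998
clock: 0.9
eef_pos: [0.3486, 0.4201, 0.2216]
orientation: [-180.0, -0.0, -176.2]
ft_force: [0.9, -0.3, 0.2]
width: 0.996
clock: 1.4
eef_pos: [0.4226, 0.2511, 0.2013]
orientation: [-179.9, -0.1, -176.6]
ft_force: [-0.9, 0.2, 0.3]
width: 0.99
t 1.4 shift cm [0.1  0.36 0.13] spin -0.3 F [-0.9  0.2  0.3] w 0.99
[-1.79915898e+02 -7.70668584e-02 -1.76649207e+02]
```

View pics/w1.png

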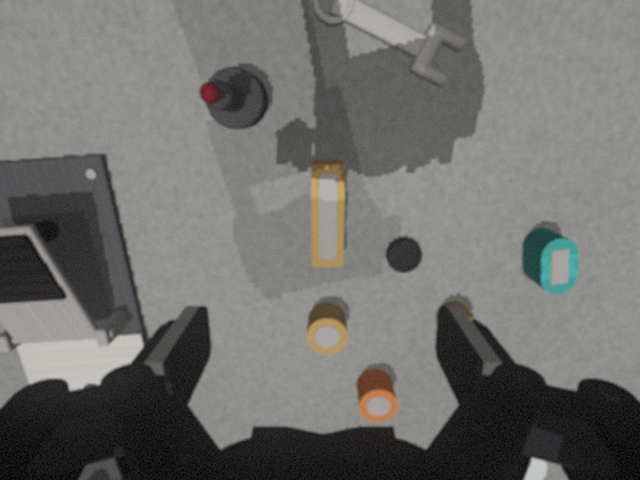

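The wrist view shows the bar's top face spanning about (312,178) to (344,267), with its centre near (328,222). The puck is at (327,337), and the black disc and cone stand clear of the fingers.

Run:
```python
from h import *
c=load("w1")
A=lambda u,v,z=.032:pix2w(c,u/1.25-.1,v/1.25-.1,z)
p=[A(312,178),A(344,178),A(344,267),A(312,267)]
print(np.round(p,4),np.mean(p,0).round(4)); 
print("puck",A(327,337).round(4))
d=p[0]-p[3];e=p[1]-p[2];print(np.degrees(np.arctan2([d[1],e[1]],[d[0],e[0]])))
go(list(np.mean(p,0)[:2])+[.026],93.7)
```

```text
[[0.3939 0.2396 0.032 ]
 [0.3925 0.2644 0.032 ]
 [0.4662 0.2698 0.032 ]
 [0.4678 0.2432 0.032 ]] [0.4301 0.2542 0.032 ]
puck [0.533  0.2597 0.032 ]
[-177.16606908 -175.78725228]
t 1.45 shift cm [-0.84  0.08 17.56] spin -0.3 F [0.1 0.7 0.6] w 0.992
```

```bash
python3 -m pendant '{"linear":[[-0.2,0.05,4.5],[0,0,4.5],[0,0,4.5],[0,0,3.5],[0,0,0.5]],"spin":[-0.3,0,0,0,0],"jaw":[8.5,8.5,8.5,8.5,8.5]}'
for i in 1 2; do python3 -m pendant '{"linear":[[0,0,0],[0,0,0],[0,0,0],[0,0,0],[0,0,0]],"spin":[0,0,0,0,0],"jaw":[2,2,2,2,2]}';done
python3 - <<'E'
from h import *
go([0.4235,.2544,.026],93.7)
E
```

```text
clock: 1.95
eef_pos: [0.4192, 0.2555, 0.0229]
orientation: [-179.9, -0.5, -175.9]
ft_force: [-1.2, 0.3, 0.1]
width: 0.998
clock: 2.45
eef_pos: [0.425, 0.2563, 0.0293]
orientation: [179.9, 0.2, -176.0]
ft_force: [-1.1, 0.8, 7.4]
width: 0.29
clock: 2.95
eef_pos: [0.425, 0.2563, 0.0292]
orientation: [179.9, 0.2, -176.0]
ft_force: [-1.1, -0.6, 7.3]
width: 0.286
t 2.95 shift cm [ 0.17 -0.18  0.32] spin 0.3 F [-1.1 -0.6  7.3] w 0.286
```

```bash
python3 -m pendant '{"linear":[[0,0,-3],[0,0,-4.5],[0,0,-4.5],[0,0,-4.5],[-1,-1,0]],"spin":[0,0,0,0,0],"jaw":[2,2,2,2,2]}'
python3 -m pendant '{"linear":[[-3.3,-3.7,0],[-3.3,-3.7,0],[-3.3,-3.7,0],[-3.3,-3.7,0],[-3.3,-3.7,0]],"spin":[0,0,0,0,0],"jaw":[2,2,2,2,2]}'
python3 -m pendant '{"linear":[[0,-3.7,0],[0,0,0]],"spin":[0,0],"jaw":[2,2]}'
python3 - <<'E'
from h import *
go([0.6162,.0368,.2],94)
snap("wrist","w2",s=1.25)
E
```

```text
clock: 3.45
eef_pos: [0.4374, 0.2482, 0.2]
orientation: [179.8, 0.8, -175.9]
ft_force: [2.2, -0.0, -1.1]
width: 0.285
clock: 3.95
eef_pos: [0.6123, 0.0715, 0.1913]
orientation: [180.0, -0.1, -176.0]
ft_force: [0.2, 1.0, -1.5]
width: 0.287
clock: 4.15
eef_pos: [0.6147, 0.0321, 0.1911]
orientation: [-180.0, -0.1, -176.3]
ft_force: [-0.1, 0.4, -1.9]
width: 0.286
t 4.15 shift cm [-0.18  0.46 -0.89] spin -0.3 F [-0.1  0.4 -1.9] w 0.286
```

View pics/w2.png

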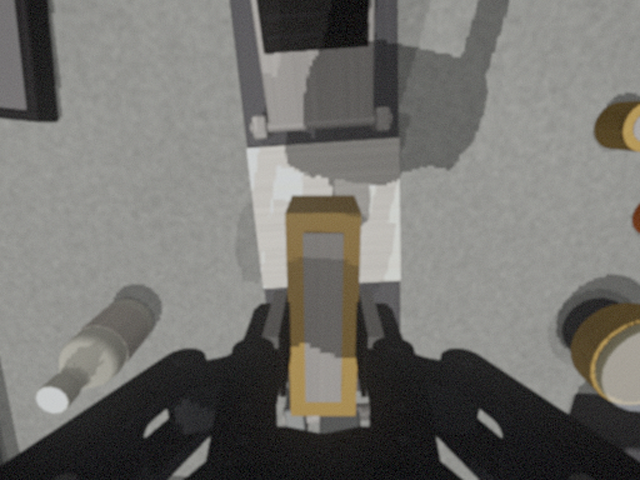

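The bar is held straight, with its top face spanning (288,213), (360,213), (357,415) and (292,415). The stage plate's corners show at (247,148), (399,139), (400,282) and (265,289), and the bar hides the mark.

Run:
```python
from h import *
c=load("w2")
A=lambda u,v,z:pix2w(c,u/1.25-.1,v/1.25-.1,z)
p=np.array([A(*q,.194) for q in((288,213),(360,213),(357,415),(292,415))]);m=p.mean(0)
print(p.round(4),m.round(4),"len",p[0]-p[3],p[1]-p[2])
o=ctrl.get_obs();r=R.from_euler('xyz',o["orientation"],degrees=True)
print("bar in tool mm",r.inv().apply(m-o["eef_pos"])*1e3)
s=np.array([A(*q,.012) for q in((247,148),(399,139),(400,282),(265,289))]);print(s.round(4),s.mean(0),[np.linalg.norm(s[i]-s[i-1]).round(4) for i in range(4)])
print("cam",c["cam_to_world"].round(3))
```

```text
[[0.5732 0.0162 0.194 ]
 [0.5716 0.0409 0.194 ]
 [0.6556 0.0474 0.194 ]
 [0.6573 0.021  0.194 ]] [0.6144 0.0314 0.194 ] len [-0.08418779 -0.00480577  0.        ] [-0.08407107 -0.00651305  0.        ]
bar in tool mm [-0.18625048 -3.04745997 -2.94990045]
[[ 0.5672 -0.0318  0.012 ]
 [ 0.5528  0.0863  0.012 ]
 [ 0.6727  0.1017  0.012 ]
 [ 0.6868 -0.0153  0.012 ]] [0.6198967  0.03523186 0.012     ] [np.float64(0.1208), np.float64(0.1189), np.float64(0.1209), np.float64(0.1178)]
cam [[-0.064 -0.954 -0.292  0.541]
 [ 0.998 -0.061 -0.018  0.026]
 [-0.    -0.292  0.956  0.324]
 [ 0.     0.     0.     1.   ]]
```

```bash
python3 -m pendant '{"linear":[[-0.3,0,4.5],[0,0,4.5],[0,0,4.2],[0,0,0],[0,0,0]],"spin":[0,0,0,0,0],"jaw":[2,2,2,2,2]}'
python3 - <<'E'
from h import *
go([0.618,.036,.0445],94)
snap("wrist","w3",s=1.25)
print(ctrl.get_obs()["eef_pos"])
E
```

```text
clock: 4.7
eef_pos: [0.6166, 0.0377, 0.0603]
orientation: [180.0, -0.1, -175.9]
ft_force: [-0.2, 0.2, -1.0]
width: 0.287
t 4.7 shift cm [-0.13 -0.18  1.58] spin 0.1 F [-0.2  0.2 -1. ] w 0.287
[0.61842375 0.03731204 0.06239133]
```

View pics/w3.png

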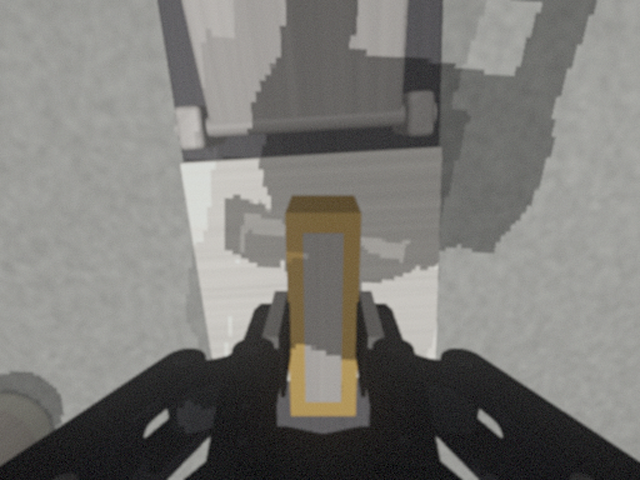

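The plate's front edge runs from (182,163) to (440,149). The left side passes (211,357) and the right side passes (436,355). The bar's top is unchanged in the grip.

Run:
```python
from h import *
c=load("w3")
A=lambda u,v,z:pix2w(c,u/1.25-.1,v/1.25-.1,z)
a,b,l,r=[A(*q,.012) for q in((182,163),(440,149),(211,357),(436,355))]
e=(b-a);print("front",np.linalg.norm(e));e/=np.linalg.norm(e);n=np.array([e[1],-e[0],0]);print(e,n)
m1=(a+b)/2+n*.06
nl=(l-a)/np.linalg.norm(l-a);nr=(r-b)/np.linalg.norm(r-b);print(nl,nr)
print("mark",m1, "mid LR",(((l-a)@e),((r-b)@e)))
for z in (.063,.065): 
  p=np.array([A(*q,z) for q in((288,213),(360,213),(357,415),(292,415))]);print("bar",p.mean(0))
```

```text
front 0.11846594560213819
[-0.12303775  0.99240199  0.        ] [0.99240199 0.12303775 0.        ]
[0.99332149 0.11537949 0.        ] [0.99043862 0.13795412 0.        ]
mark [0.61972311 0.03408016 0.012     ] mid LR (np.float64(-0.0007962197432832087), np.float64(0.0016323505288278661))
bar [0.61647867 0.03687233 0.063     ]
bar [0.61535898 0.03678302 0.065     ]
```

```bash
python3 -m pendant '{"linear":[[-0.25,-0.2,1],[0,0,0.6],[0,0,0.25],[0,0,0],[0,0,0]],"spin":[0,0,0,0,0],"jaw":[2,2,2,2,2]}'
python3 - <<'E'
from h import *
go([0.6195,.0345,.041],94)
go([0.6195,.0345,.041],94)
E
```

```text
clock: 5.25
eef_pos: [0.62, 0.0349, 0.042]
orientation: [-180.0, 0.0, -176.0]
ft_force: [-0.1, -0.0, -1.7]
width: 0.286
t 5.25 shift cm [ 0.06 -0.03  0.1 ] spin 0.0 F [-0.1 -0.  -1.7] w 0.286
t 5.25 shift cm [ 0.06 -0.03  0.1 ] spin 0.0 F [-0.1 -0.  -1.7] w 0.286
```

```bash
python3 -m pendant '{"linear":[[0,0,0.1],[0,0,0],[0,0,0]],"spin":[0,0,0],"jaw":[2,2,2]}'
python3 -m pendant '{"linear":[[0,0,0.05],[0,0,0],[0,0,0],[0,0,0]],"spin":[0,0,0,0],"jaw":[2,2,3.5,5]}'
python3 -m pendant '{"linear":[[0,0,0],[0,0,-4],[0,0,-4],[0,0,-4.5],[0,0,-4.5]],"spin":[0,0,0,0,0],"jaw":[5,5,5,5,5]}'
python3 -m pendant '{"linear":[[5,0,0],[4.8,0,0],[4.8,0,0],[0,0,0],[0,0,0]],"spin":[0,0,0,0,0],"jaw":[0,0,0,0,0]}'
python3 - <<'E'
from h import *
snap("top","t2",crop=(210,130,290,260),s=4.5)
go([0.46,.0138,.1],98)
E
```

```text
clock: 5.55
eef_pos: [0.6203, 0.0348, 0.0413]
orientation: [-180.0, 0.0, -176.0]
ft_force: [-0.1, -0.3, 1.8]
width: 0.288
clock: 5.95
eef_pos: [0.62, 0.0349, 0.0403]
orientation: [-180.0, 0.0, -176.0]
ft_force: [0.7, 0.7, -0.5]
width: 0.564
clock: 6.45
eef_pos: [0.6195, 0.035, 0.2116]
orientation: [180.0, -0.0, -176.0]
ft_force: [0.7, -0.4, 1.4]
width: 0.582
clock: 6.95
eef_pos: [0.4735, 0.0247, 0.2103]
orientation: [-180.0, 0.1, -176.0]
ft_force: [0.7, 0.1, 0.4]
width: -0.002
t 7.0 shift cm [ 1.57 -0.96 11.09] spin -4.0 F [ 1.3 -0.3 -0.2] w 0.001
```

View pics/t2.png

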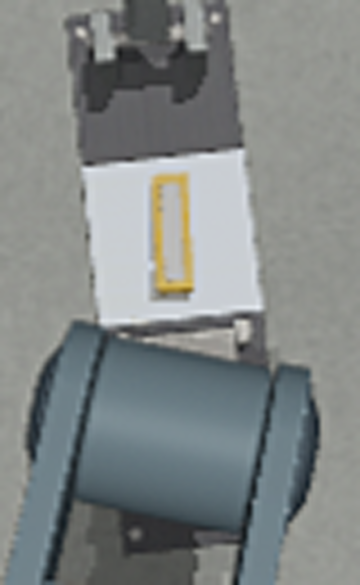

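The bar's top corners are at (151,176), (187,174), (194,288) and (158,293). The plate's corners are at (81,166), (244,149), (264,312) and (103,328).

Run:
```python
from h import *
c=load("t2")
A=lambda u,v,z:pix2w(c,210+u/4.5-.4,130+v/4.5-.4,z)
b=np.array([A(*q,.044) for q in((151,176),(187,174),(194,288),(158,293))])
s=np.array([A(*q,.012) for q in((81,166),(244,149),(264,312),(103,328))])
print(b.mean(0),s.mean(0),[np.linalg.norm(s[i]-s[i-1]).round(4) for i in range(4)],[np.linalg.norm(b[i]-b[i-1]).round(4) for i in range(4)])
c0=load("top0"); print("mark0",pix2w(c0,215+132/4-.4,160+91/4-.4,.012))
```

```text
[0.6159521  0.03518305 0.044     ] [0.6155336  0.03527591 0.012     ] [np.float64(0.1206), np.float64(0.1207), np.float64(0.1213), np.float64(0.1181)] [np.float64(0.0843), np.float64(0.0258), np.float64(0.0822), np.float64(0.0259)]
mark0 [0.61623332 0.03675894 0.012     ]
```

```bash
python3 -m pendant '{"linear":[[0.97,-0.95,4],[0,0,4],[0,0,4],[0,0,1],[0,0,0]],"spin":[0,0,0,0,0],"jaw":[0,0,0,0,0]}'
python3 -m pendant '{"linear":[[0,0,0.7],[0,0,0.7],[0,0,0.6],[0,0,0.5],[0,0,0]],"spin":[0,0,0,0,0],"jaw":[0,0,0,0,0]}'
python3 -m pendant '{"linear":[[0,0,0.4],[0,0,0.2],[0,0,0],[0,0,0]],"spin":[0,0,0,0],"jaw":[0,0,0,0]}'
python3 - <<'E'
from h import *
go([0.466,.0134,.055],94)
E
```

```text
clock: 7.5
eef_pos: [0.466, 0.0145, 0.0801]
orientation: [179.9, -0.1, -176.0]
ft_force: [-1.0, 2.2, 7.7]
width: 0.001
clock: 8.0
eef_pos: [0.4678, 0.0139, 0.058]
orientation: [-179.9, 0.2, -175.9]
ft_force: [-4.5, -1.2, 10.5]
width: -0.001
clock: 8.4
eef_pos: [0.4678, 0.0138, 0.0538]
orientation: [-179.9, 0.0, -175.9]
ft_force: [-12.0, -1.4, 24.7]
width: -0.0
t 8.4 shift cm [ 0.18 -0.03 -0.12] spin 0.1 F [-12.   -1.4  24.7] w -0.0
```

```bash
python3 -m pendant '{"linear":[[0,0,0.1],[0,0,0],[0,0,0]],"spin":[0,0,0],"jaw":[0,0,0]}'
python3 - <<'E'
from h import *
snap("side","s2",crop=(170,160,330,270),s=5)
E
```

```text
clock: 8.7
eef_pos: [0.4678, 0.0138, 0.0537]
orientation: [-179.9, -0.0, -175.9]
ft_force: [-16.3, -1.0, 32.4]
width: -0.002
```

View pics/s2.png

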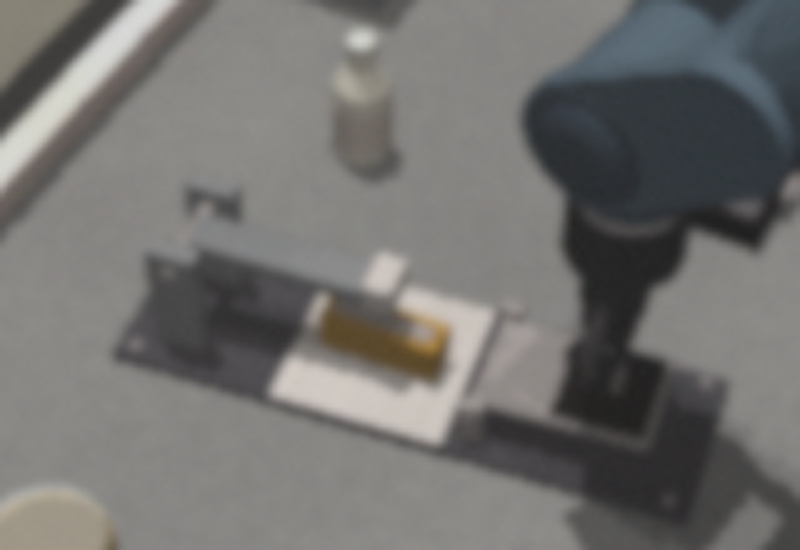

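The side view shows the pen arm swung down over the bar at (385,290), with the pedal at its stop: force rose from 10 N to 32 N and the tip no longer sank. I'll let the pedal up and pick the bar.

```bash
python3 -m pendant '{"linear":[[0,0,-2],[0,0,-3],[0,0,-3.5],[0,0,-3.5],[0,0,-3.6]],"spin":[0,0,0,0,0],"jaw":[0,0,0,2,5]}'
python3 -m pendant '{"linear":[[-4,0.3,0],[-4,0.3,0],[-4,0.3,0],[-3.3,0.1,0],[0,0,0]],"spin":[0,0,0,0,0],"jaw":[6,6,6,6,6]}'
python3 -m pendant '{"linear":[[0,0,0],[0,0,0]],"spin":[0,0],"jaw":[6,6]}'
python3 - <<'E'
from h import *
go([0.6195,.035,.038],94)
E
```

```text
clock: 9.25
eef_pos: [0.4666, 0.0145, 0.2082]
orientation: [-180.0, 0.2, -176.0]
ft_force: [0.9, 0.0, -0.2]
width: 0.329
clock: 9.75
eef_pos: [0.6215, 0.0354, 0.2064]
orientation: [-180.0, 0.3, -175.9]
ft_force: [-0.6, 0.1, 0.1]
width: 0.701
clock: 9.95
eef_pos: [0.6171, 0.0353, 0.2053]
orientation: [-180.0, 0.1, -176.0]
ft_force: [-0.5, 0.0, -0.3]
width: 0.704
t 9.95 shift cm [-0.22 -0.04 16.73] spin 0.0 F [-0.5  0.  -0.3] w 0.704
```

```bash
python3 -m pendant '{"linear":[[-0.2,0,4.5],[0,0,4.5],[0,0,4.5],[0,0,2.7],[0,0,0.5]],"spin":[0,0,0,0,0],"jaw":[6,6,6,6,6]}'
for i in 1 2; do python3 -m pendant '{"linear":[[0,0,0],[0,0,0],[0,0,0],[0,0,0],[0,0,0]],"spin":[0,0,0,0,0],"jaw":[2,2,2,2,2]}';done
python3 -m pendant '{"linear":[[0,0,-3],[0,0,-4],[0,0,-4],[0,0,-4],[0,0,0]],"spin":[0,0,0,0,7],"jaw":[2,2,2,2,2]}'
python3 - <<'E'
from h import *
go([0.492,-.221,.19],87)
E
```

```text
clock: 10.45
eef_pos: [0.6156, 0.0356, 0.0339]
orientation: [179.9, -0.4, -176.0]
ft_force: [-0.5, 0.2, -0.8]
width: 0.702
clock: 10.95
eef_pos: [0.6212, 0.0351, 0.0404]
orientation: [-179.9, 0.3, -176.0]
ft_force: [-1.2, 0.2, 7.7]
width: 0.287
clock: 11.45
eef_pos: [0.6213, 0.035, 0.0404]
orientation: [-179.9, 0.3, -176.0]
ft_force: [-0.7, 0.2, 7.4]
width: 0.286
clock: 11.95
eef_pos: [0.6232, 0.035, 0.1959]
orientation: [-179.9, 0.8, 176.9]
ft_force: [0.2, -0.6, -0.7]
width: 0.289
t 11.95 shift cm [ 11.7  -26.28   0.45] spin -0.1 F [ 0.2 -0.6 -0.7] w 0.289
```

```bash
python3 -m pendant '{"linear":[[1.95,-4.38,0],[1.95,-4.38,0],[1.95,-4.38,0],[1.95,-4.38,0],[1.95,-4.38,0]],"spin":[0,0,0,0,0],"jaw":[2,2,2,2,2]}'
python3 -m pendant '{"linear":[[1.95,-4.38,0],[0,0,4],[0,0,4],[0,0,2.5],[0,0,0]],"spin":[0,0,0,0,0],"jaw":[2,2,2,2,2]}'
python3 -m pendant '{"linear":[[0,0,0],[0,0,0]],"spin":[0,0],"jaw":[2,2]}'
python3 - <<'E'
from h import *
go([0.492,-.221,.0525],87)
snap("wrist","w4",s=1.25)
E
```

```text
clock: 12.45
eef_pos: [0.5094, -0.1796, 0.188]
orientation: [-180.0, 0.1, 177.0]
ft_force: [0.5, -0.6, -1.9]
width: 0.285
clock: 12.95
eef_pos: [0.4859, -0.2192, 0.0788]
orientation: [179.7, -0.4, 177.0]
ft_force: [-0.5, 0.2, -1.5]
width: 0.285
clock: 13.15
eef_pos: [0.4901, -0.2219, 0.0847]
orientation: [-179.9, 0.2, 177.0]
ft_force: [-0.0, -1.2, -1.7]
width: 0.29
t 13.15 shift cm [-0.17  0.1   3.22] spin 0.0 F [-0.  -1.2 -1.7] w 0.29
```

View pics/w4.png

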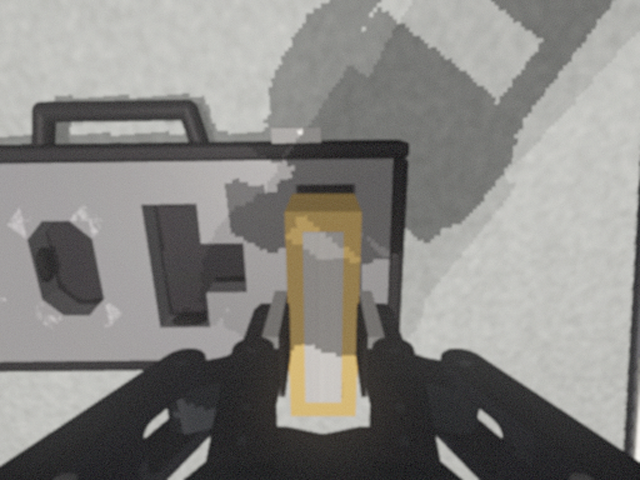

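The case lies square under the bar. The bar cutout's handle-side edge shows at y≈185 from x=297 to 355, the tee cutout's crossbar spans (143,206) to (208,326), and the case's corner is at (408,143).

Run:
```python
from h import *
c=load("w4")
A=lambda u,v,z=.024:pix2w(c,u/1.25-.1,v/1.25-.1,z)
e=A(408,150)-A(5,157);print("case y dir",np.degrees(np.arctan2(e[1],e[0])))
x=np.array([np.cos(np.radians(-3)),np.sin(np.radians(-3)),0]);y=np.array([-x[1],x[0],0])
l,r=A(297,186),A(355,186);print("edge",l,r,np.linalg.norm(l-r));print("cut_bar", (l+r)/2+.044*x)
t=np.array([A(143,206),A(196,204),A(208,326),A(165,327)]);print("tee crossbar",t.round(4))
# corner-based: outer corner to centre: 64,-145 ; case centre
k=A(408,145);cc=k+.064*x-.145*y;print("corner",k,"case centre",cc)
t0=np.array([.4892,-.22])-np.array([.4843,-.3216]);print("cut rel (top)",t0, "->",cc[:2]+t0)
p=np.array([A(*q,.085+.0035) for q in((286,213),(361,213),(357,415),(292,415))]);print("bar",p.mean(0)); d=(p[0]+p[1]-p[2]-p[3]);print(np.degrees(np.arctan2(d[1],d[0]))-180)
```

```text
case y dir 87.9670461259622
edge [ 0.44864418 -0.23386913  0.024     ] [ 0.45016167 -0.2048964   0.024     ] 0.029012444004807382
cut_bar [ 0.49334262 -0.22168555  0.024     ]
tee crossbar [[ 0.4548 -0.3128  0.024 ]
 [ 0.4551 -0.2857  0.024 ]
 [ 0.5248 -0.2894  0.024 ]
 [ 0.5242 -0.3137  0.024 ]]
corner [ 0.43151658 -0.17868386  0.024     ] case centre [ 0.48784016 -0.32683464  0.024     ]
cut rel (top) [0.0049 0.1016] -> [ 0.49274016 -0.22523464]
bar [ 0.48946544 -0.2225152   0.0885    ]
-2.7081759919099966
```

```bash
python3 -m pendant '{"linear":[[-0.25,0.06,1.2],[0,0,1.2],[0,0,0.6],[0,0,0],[0,0,0]],"spin":[0,0,0,0,0],"jaw":[2,2,2,2,2]}'
python3 -m pendant '{"linear":[[0,0,0.3],[0,0,0.2],[0,0,0],[0,0,0]],"spin":[0,0,0,0],"jaw":[2,2,2,2]}'
python3 - <<'E'
from h import *
go([0.4932,-.221,.0384],87)
E
```

```text
clock: 13.7
eef_pos: [0.491, -0.2204, 0.0518]
orientation: [180.0, -0.0, 177.0]
ft_force: [0.5, 0.3, -1.9]
width: 0.288
clock: 14.1
eef_pos: [0.4927, -0.221, 0.0491]
orientation: [-180.0, 0.2, 177.0]
ft_force: [1.2, 2.8, 7.8]
width: 0.283
t 14.1 shift cm [-0.04  0.    1.07] spin -0.0 F [1.2 2.8 7.8] w 0.283
```

```bash
python3 -m pendant '{"linear":[[0,0,0.3],[0,0,0.2],[0,0,0],[0,0,0]],"spin":[0,0,0,0],"jaw":[2,2,2,2]}'
python3 - <<'E'
from h import *
go([0.4932,-.221,.0384],87)
snap("wrist","w5",s=1.25)
E
```

```text
clock: 14.5
eef_pos: [0.4946, -0.2209, 0.0455]
orientation: [-180.0, 0.4, 177.0]
ft_force: [6.1, 6.8, 11.9]
width: 0.284
t 14.5 shift cm [ 0.15 -0.02  0.71] spin -0.0 F [ 6.1  6.8 11.9] w 0.284
```

View pics/w5.png

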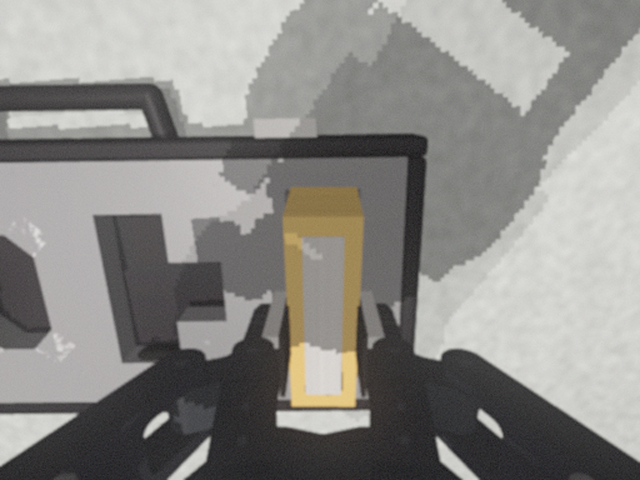

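Run:
```python
from h import *
c=load("w5")
A=lambda u,v,z=.024:pix2w(c,u/1.25-.1,v/1.25-.1,z)
print("back edge cut",A(317,409)); 
for z in(.042,.046,.05,.054): print(z,"bar back top",A(323,405,z)[0].round(4),"front top",A(323,214,z)[0].round(4), "front rim",A(323,188,z)[0].round(4))
t=np.array([A(95,214),A(161,214)]);print("tee front edge",t.round(4), "corner",A(427,137).round(4))
print("front rim z.024",A(323,188).round(4))
im=cv2.resize(c["img"][140:340,200:320,::-1],None,fx=3,fy=3,interpolation=cv2.INTER_CUBIC);cv2.imwrite("pics/w5c.png",im)
```

```text
back edge cut [ 0.55505437 -0.2280649   0.024     ]
0.042 bar back top 0.5374 front top 0.4541 front rim 0.4447
0.046 bar back top 0.5339 front top 0.4531 front rim 0.444
0.05 bar back top 0.5305 front top 0.4521 front rim 0.4433
0.054 bar back top 0.527 front top 0.4511 front rim 0.4425
tee front edge [[ 0.4536 -0.3128  0.024 ]
 [ 0.4551 -0.2859  0.024 ]] corner [ 0.4304 -0.1785  0.024 ]
front rim z.024 [ 0.448  -0.2195  0.024 ]
```

View pics/w5c.png

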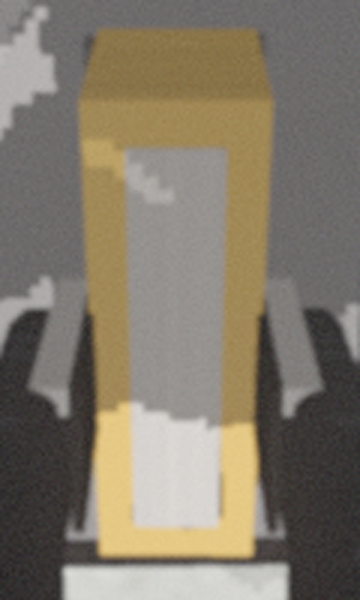

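```bash
python3 -m pendant '{"linear":[[0,0,-0.4],[-0.2,0.08,0],[0,0,0],[0,0,0.1],[0,0,0]],"spin":[0,0,0,0,0],"jaw":[2,2,2,2,2]}'
python3 -m pendant '{"linear":[[0,0,0],[0,0,0],[0,0,0],[0,0,0],[0,0,0]],"spin":[0,0,0,0,0],"jaw":[2.4,2.7,3,3.5,4]}'
python3 - <<'E'
from h import *
go([0.4932,-.221,.0384],87)
c=snap("wrist","w6")
im=cv2.resize(c["img"][90:340,130:380,::-1],(600,600),interpolation=cv2.INTER_CUBIC);cv2.imwrite("pics/w6c.png",im)
E
```

```text
clock: 15.05
eef_pos: [0.4937, -0.2204, 0.046]
orientation: [-180.0, 0.0, 177.0]
ft_force: [-0.1, -0.4, 6.8]
width: 0.286
clock: 15.55
eef_pos: [0.4928, -0.2196, 0.0448]
orientation: [180.0, -0.0, 177.0]
ft_force: [0.4, 0.6, -0.5]
width: 0.47
t 15.55 shift cm [-0.04 -0.14  0.64] spin 0.0 F [ 0.4  0.6 -0.5] w 0.47
```

View pics/w6c.png

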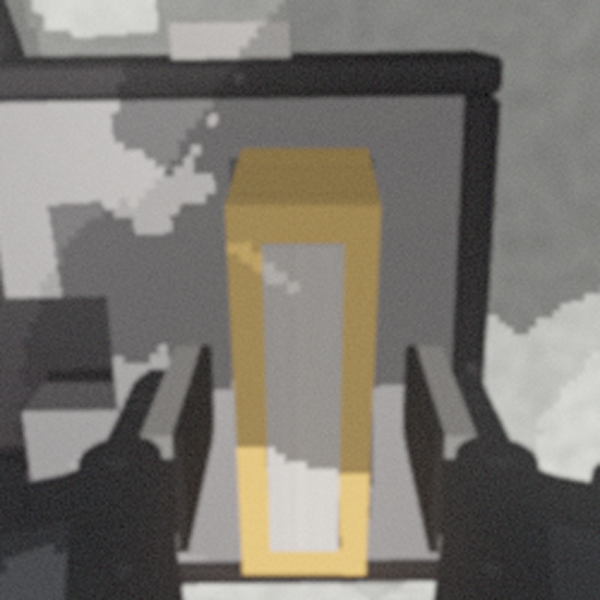

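The bar stands in its cutout between the open jaws. Its top face runs from y=207 to y=575 in the crop, with the front face below it down to y=150. I'll work out its tilt numerically.

Run:
```python
from h import *
c=load("w6")
A=lambda u,v,z=.024:pix2w(c,130+u/2.4-.3,90+v/2.4-.3,z)
f=A(305,150);print("front bottom at z.024",f)
for z in(.04,.042,.044,.046,.05,.054):
  a,b,l,r=A(303,207,z),A(305,575,z),A(226,207,z),A(381,207,z);print(z,a[0].round(4),b[0].round(4),"len",(b-a)[0].round(4),"w",np.linalg.norm(l-r).round(4),"wback",np.linalg.norm(A(242,575,z)-A(367,575,z)).round(4))
```

```text
front bottom at z.024 [ 0.44684887 -0.21891127  0.024     ]
0.04 0.4549 0.5398 len 0.0849 w 0.0295 wback 0.028
0.042 0.4544 0.5381 len 0.0837 w 0.0291 wback 0.0276
0.044 0.4539 0.5363 len 0.0825 w 0.0287 wback 0.0272
0.046 0.4534 0.5346 len 0.0812 w 0.0283 wback 0.0268
0.05 0.4523 0.5311 len 0.0788 w 0.0274 wback 0.026
0.054 0.4513 0.5276 len 0.0763 w 0.0265 wback 0.0252
```

```bash
python3 -m pendant '{"linear":[[0,0,-3],[0,0,-2],[2,-0.1,0],[0,0,0],[0,0,0]],"spin":[0,0,0,0,0],"jaw":[5,5,0,0,0]}'
python3 -m pendant '{"linear":[[0,0,0],[0,0,0],[0,0,1],[0,0,1],[0,0,0.5]],"spin":[0,0,0,0,0],"jaw":[0,0,0,0,0]}'
python3 -m pendant '{"linear":[[0,0,0.3],[0,0,0.2],[0,0,0],[0,0,0]],"spin":[0,0,0,0],"jaw":[0,0,0,0]}'
python3 -m pendant '{"linear":[[0,0,0.3],[0,0,0],[0,0,0]],"spin":[0,0,0],"jaw":[0,0,0]}'
```

```text
clock: 16.1
eef_pos: [0.473, -0.2196, 0.0949]
orientation: [180.0, -0.0, 177.0]
ft_force: [-0.2, 1.5, -0.3]
width: 0.079
clock: 16.6
eef_pos: [0.4724, -0.2191, 0.0684]
orientation: [179.9, -0.1, 177.0]
ft_force: [-0.6, 0.5, -0.1]
width: -0.005
clock: 17.0
eef_pos: [0.4734, -0.22, 0.0656]
orientation: [-180.0, 0.0, 177.0]
ft_force: [0.6, 0.3, 0.4]
width: -0.0
clock: 17.3
eef_pos: [0.4744, -0.2208, 0.0642]
orientation: [-179.9, 0.1, 177.0]
ft_force: [-0.5, 0.4, 8.6]
width: -0.001
```

```bash
python3 -m pendant '{"linear":[[0,0,0.3],[0,0,0],[0,0,0]],"spin":[0,0,0],"jaw":[0,0,0]}'
python3 -m pendant '{"linear":[[0,0,0.3],[0,0,0],[0,0,0]],"spin":[0,0,0],"jaw":[0,0,0]}'
```

```text
clock: 17.6
eef_pos: [0.4754, -0.2211, 0.0631]
orientation: [-179.9, 0.2, 177.0]
ft_force: [-3.7, 4.4, 20.2]
width: 0.003
clock: 17.9
eef_pos: [0.4755, -0.2216, 0.0626]
orientation: [-179.9, 0.1, 177.1]
ft_force: [-11.7, 7.6, 40.5]
width: 0.004
```

```bash
python3 -m pendant '{"linear":[[0,0,-1.5],[0,0,-3],[0,0,-3],[0,0,-2.5],[-1.5,0.1,0]],"spin":[0,0,0,0,0],"jaw":[0,0,0,0,6]}'
python3 -m pendant '{"linear":[[0,0,0],[0,0,0]],"spin":[0,0],"jaw":[6,6]}'
python3 - <<'E'
from h import *
print(ctrl.get_obs()["eef_pos"])
c=snap("wrist","w7")
u=np.array([w2pix(c,[x,y,.03]) for x in(.43,.55) for y in(-.25,-.18)]);print(u)
a,b=u.min(0).astype(int)-4,u.max(0).astype(int)+4
im=c["img"][max(a[1],0):b[1],a[0]:b[0],::-1];print(a,b)
s=min(800/im.shape[1],600/im.shape[0]);print(s);cv2.imwrite("pics/w7c.png",cv2.resize(im,None,fx=s,fy=s,interpolation=cv2.INTER_CUBIC))
E
```

```text
clock: 18.4
eef_pos: [0.4897, -0.221, 0.1606]
orientation: [-179.8, 0.4, 177.0]
ft_force: [0.1, -0.6, 0.4]
width: 0.162
clock: 18.6
eef_pos: [0.4877, -0.2192, 0.1557]
orientation: [180.0, -0.1, 177.0]
ft_force: [-0.8, -0.7, -0.3]
width: 0.505
[ 0.48769544 -0.21922868  0.15567265]
[[217.74003802 117.11133613]
 [304.09841159 112.43803213]
 [229.49029216 250.02435364]
 [305.31842968 246.38990716]]
[213 108] [309 254]
4.109589041095891
```

View pics/w7c.png

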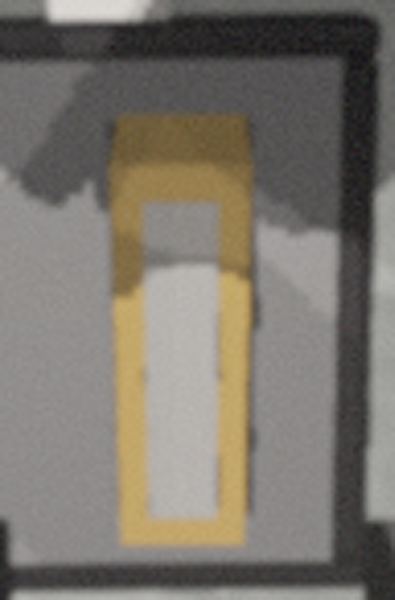

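Run:
```python
from h import *
c=load("w7");s=4.1096
A=lambda u,v,z=.024:pix2w(c,213+u/s-.38,108+v/s-.38,z)
a,b=A(182,57),A(182,562);print("inner walls",a,b,(b-a)[0],"mid",(a+b)/2)
o1,o2=A(182,22),A(182,588);print("outer",o1[0],o2[0],(o2-o1)[0],(o1[0]+o2[0])/2)
print("front bottom",A(182,113))
for z in(.046,.05,.052,.054): 
  p=np.array([A(*q,z) for q in((111,165),(249,165),(245,545),(121,545))]);print(z,p[:,:2].round(4).tolist(),p.mean(0).round(4))
# edges gap z .024
print("right gap outer",A(260,320),A(252,510),"left front",A(110,135),A(118,540), "corner",A(372,22))
w=A(365,480)-A(372,60);print("case yaw from right edge",np.degrees(np.arctan2(w[1],w[0])), "top edge",(lambda d:np.degrees(np.arctan2(d[1],d[0])))(A(340,58)-A(5,62)))
```

```text
inner walls [ 0.43563149 -0.21850153  0.024     ] [ 0.54862664 -0.22457596  0.024     ] 0.11299514832499691 mid [ 0.49212907 -0.22153875  0.024     ]
outer 0.42874083190127593 0.5552303358868786 0.1264895039856027 0.4919855838940773
front bottom [ 0.44688433 -0.21910647  0.024     ]
0.046 [[0.4533, -0.2329], [0.4547, -0.2067], [0.5343, -0.2106], [0.5329, -0.2364]] [ 0.4938 -0.2217  0.046 ]
0.05 [[0.4526, -0.2327], [0.454, -0.2068], [0.5323, -0.2107], [0.5309, -0.2361]] [ 0.4925 -0.2216  0.05  ]
0.052 [[0.4523, -0.2325], [0.4537, -0.2069], [0.5313, -0.2107], [0.53, -0.2359]] [ 0.4918 -0.2215  0.052 ]
0.054 [[0.452, -0.2324], [0.4533, -0.207], [0.5303, -0.2108], [0.529, -0.2358]] [ 0.4912 -0.2215  0.054 ]
right gap outer [ 0.49197465 -0.2046956   0.024     ] [ 0.53651461 -0.20810043  0.024     ] left front [ 0.45060039 -0.23418824  0.024     ] [ 0.54233376 -0.23881306  0.024     ] corner [ 0.4307531  -0.17994636  0.024     ]
case yaw from right edge -1.5603894394461024 top edge 87.65241092917127
```

```bash
python3 -m pendant '{"linear":[[-0.2,-0.2,3.5],[0,0,3.5],[0,0,3.2],[0,0,0.8],[0,0,0]],"spin":[0,0,0,0,0],"jaw":[6,6,6,6,6]}'
python3 -m pendant '{"linear":[[0,0,0],[0,0,0],[0,0,0],[0,0,0],[0,0,0]],"spin":[0,0,0,0,0],"jaw":[6,4,2,2,2]}'
python3 -m pendant '{"linear":[[0,0,0],[0,0,0],[0,0,-0.15],[0,0,0],[0,0,0]],"spin":[0,0,0,0,0],"jaw":[2,2,2,2,2]}'
python3 -m pendant '{"linear":[[-0.15,0.05,0],[-0.15,0.05,0],[0,0,0],[0,0,0]],"spin":[0,0,0,0],"jaw":[2,2,2,2]}'
```

```text
clock: 19.15
eef_pos: [0.4887, -0.2208, 0.0447]
orientation: [179.9, -0.2, 177.0]
ft_force: [-0.8, 0.3, 0.4]
width: 0.7
clock: 19.65
eef_pos: [0.4911, -0.222, 0.0479]
orientation: [-180.0, 0.1, 177.0]
ft_force: [0.1, 2.4, 6.4]
width: 0.286
clock: 20.15
eef_pos: [0.4908, -0.2219, 0.0486]
orientation: [-180.0, 0.1, 177.0]
ft_force: [1.8, 2.7, 4.3]
width: 0.283
clock: 20.55
eef_pos: [0.4919, -0.2217, 0.0481]
orientation: [-179.9, -0.2, 177.1]
ft_force: [-6.1, -1.7, 8.9]
width: 0.283
```

```bash
python3 -m pendant '{"linear":[[0,0,-0.5],[0,0,-0.5],[0,0,-0.5],[0,0,0],[0,0,0]],"spin":[0,0,0,0,0],"jaw":[2,2,2,2,2]}'
python3 - <<'E'
from h import *
print(ctrl.get_obs()["eef_pos"])
c=snap("wrist","w8")
s=2.4;im=c["img"][90:340,130:380,::-1];cv2.imwrite("pics/w8c.png",cv2.resize(im,None,fx=s,fy=s,interpolation=cv2.INTER_CUBIC))
# brass mask top face / steel patch extents
h=cv2.cvtColor(c["img"],cv2.COLOR_RGB2HSV)
m=((h[...,1]>110)&(h[...,0]>14)&(h[...,0]<30)).astype(np.uint8)
for v in range(140,340,8):
  x=np.where(m[v,200:320])[0]; print(v,(x.min()+200,x.max()+200) if len(x) else None,end=' ')
E
```

```text
clock: 21.05
eef_pos: [0.4932, -0.2208, 0.0629]
orientation: [-180.0, 0.0, 177.0]
ft_force: [0.2, -0.5, -1.4]
width: 0.287
[ 0.49319021 -0.22076108  0.06286264]
140 None 148 None 156 (np.int64(235), np.int64(282)) 164 (np.int64(233), np.int64(286)) 172 (np.int64(230), np.int64(286)) 180 (np.int64(227), np.int64(286)) 188 (np.int64(227), np.int64(286)) 196 (np.int64(227), np.int64(286)) 204 (np.int64(228), np.int64(286)) 212 (np.int64(228), np.int64(286)) 220 (np.int64(229), np.int64(285)) 228 (np.int64(230), np.int64(284)) 236 (np.int64(230), np.int64(285)) 244 (np.int64(232), np.int64(285)) 252 (np.int64(232), np.int64(284)) 260 (np.int64(233), np.int64(284)) 268 (np.int64(234), np.int64(284)) 276 (np.int64(232), np.int64(283)) 284 (np.int64(231), np.int64(284)) 292 (np.int64(277), np.int64(277)) 300 (np.int64(235), np.int64(274)) 308 (np.int64(233), np.int64(283)) 316 (np.int64(236), np.int64(276)) 324 None 332 None
```

Run:
```python
from h import *
for f,zb in(("w4",.0565),("w8",.0319)):
  c=load(f);g=c["img"].astype(int)
  print(f,[(v,g[v,245:272].mean(0).astype(int).tolist()) for v in range(138,166)])
  for v in (146,148,150,152,154,156): print(v,"z.024",pix2w(c,258,v,.024)[0].round(4),"zb",pix2w(c,258,v,zb)[0].round(4))
```

```text
w4 [(138, [97, 95, 94]), (139, [98, 96, 95]), (140, [97, 96, 95]), (141, [96, 94, 94]), (142, [97, 95, 94]), (143, [96, 95, 95]), (144, [97, 95, 95]), (145, [97, 95, 95]), (146, [92, 90, 90]), (147, [78, 77, 76]), (148, [55, 53, 53]), (149, [43, 41, 41]), (150, [42, 40, 40]), (151, [43, 41, 41]), (152, [42, 40, 40]), (153, [50, 47, 43]), (154, [73, 63, 47]), (155, [101, 84, 55]), (156, [115, 96, 59]), (157, [119, 100, 61]), (158, [118, 99, 61]), (159, [117, 98, 61]), (160, [116, 97, 61]), (161, [116, 97, 60]), (162, [116, 97, 60]), (163, [117, 97, 60]), (164, [117, 98, 61]), (165, [116, 97, 60])]
146 z.024 0.4476 zb 0.4423
148 z.024 0.4489 zb 0.4434
150 z.024 0.4501 zb 0.4444
152 z.024 0.4514 zb 0.4455
154 z.024 0.4527 zb 0.4465
156 z.024 0.4539 zb 0.4476
w8 [(138, [103, 102, 100]), (139, [104, 102, 101]), (140, [104, 102, 101]), (141, [104, 102, 102]), (142, [104, 102, 101]), (143, [103, 101, 101]), (144, [102, 101, 101]), (145, [103, 100, 101]), (146, [103, 101, 102]), (147, [101, 99, 99]), (148, [87, 85, 85]), (149, [65, 63, 64]), (150, [48, 46, 47]), (151, [45, 44, 43]), (152, [45, 42, 43]), (153, [45, 43, 43]), (154, [65, 56, 47]), (155, [98, 83, 55]), (156, [124, 104, 66]), (157, [132, 111, 68]), (158, [133, 112, 69]), (159, [133, 112, 70]), (160, [133, 111, 68]), (161, [134, 112, 70]), (162, [133, 112, 69]), (163, [132, 111, 69]), (164, [130, 109, 66]), (165, [131, 109, 67])]
146 z.024 0.447 zb 0.4458
148 z.024 0.4481 zb 0.4468
150 z.024 0.4492 zb 0.4479
152 z.024 0.4504 zb 0.449
154 z.024 0.4515 zb 0.45
156 z.024 0.4526 zb 0.4511
```

View pics/w8c.png

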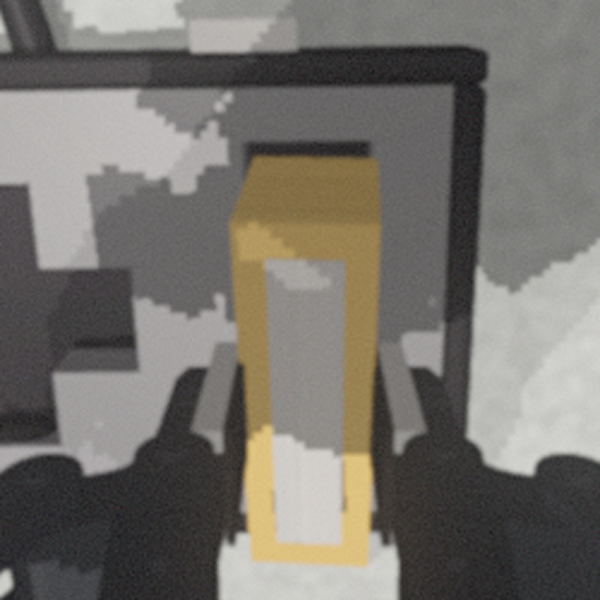

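Run:
```python
from h import *
c=load("w8");s=2.4
A=lambda u,v,z=.024:pix2w(c,130+u/s-.3,90+v/s-.3,z)
print("f",c["K"][0,0],"cam",c["cam_to_world"][:3,3])
l,r=A(245,144),A(370,144);print("cut",l,r,np.linalg.norm(l-r),"mid",(l+r)/2)
for z in(.028,.031,.034,.038,.042): 
  a,b=A(253,157,z),A(378,157,z);print("bottom",z,a[:2].round(4),b[:2].round(4),np.linalg.norm(a-b).round(4))
for z in(.06,.064,.068,.072): 
  a,b,d,e=A(230,222,z),A(381,222,z),A(370,565,z),A(251,565,z);print("top",z,a[:2].round(4),b[:2].round(4),d[:2].round(4),e[:2].round(4),"w",np.linalg.norm(a-b).round(4),np.linalg.norm(d-e).round(4))
im=c["img"].astype(int)
print([(u,int(im[150:153,u].mean())) for u in range(224,296)])
```

```text
f 311.5110824165355 cam [ 0.4196098  -0.21807288  0.19606971]
cut [ 0.44831036 -0.2341783   0.024     ] [ 0.44984042 -0.20527111  0.024     ] 0.028947658918398535 mid [ 0.44907539 -0.21972471  0.024     ]
bottom 0.028 [ 0.4507 -0.2322] [ 0.4522 -0.2038] 0.0284
bottom 0.031 [ 0.4502 -0.232 ] [ 0.4516 -0.2041] 0.0279
bottom 0.034 [ 0.4496 -0.2317] [ 0.451  -0.2043] 0.0274
bottom 0.038 [ 0.4489 -0.2314] [ 0.4503 -0.2047] 0.0267
bottom 0.042 [ 0.4481 -0.231 ] [ 0.4495 -0.205 ] 0.0261
top 0.06 [ 0.4569 -0.2348] [ 0.4585 -0.2063] [ 0.5366 -0.2106] [ 0.5352 -0.2367] w 0.0285 0.0262
top 0.064 [ 0.4558 -0.2343] [ 0.4573 -0.2066] [ 0.5332 -0.2108] [ 0.5318 -0.2362] w 0.0277 0.0254
top 0.068 [ 0.4548 -0.2338] [ 0.4562 -0.207 ] [ 0.5297 -0.211 ] [ 0.5284 -0.2356] w 0.0269 0.0246
top 0.072 [ 0.4537 -0.2333] [ 0.455  -0.2073] [ 0.5263 -0.2113] [ 0.525  -0.2351] w 0.026 0.0238
[(224, 148), (225, 118), (226, 103), (227, 102), (228, 101), (229, 102), (230, 93), (231, 84), (232, 71), (233, 61), (234, 52), (235, 48), (236, 50), (237, 44), (238, 50), (239, 46), (240, 46), (241, 50), (242, 46), (243, 46), (244, 47), (245, 49), (246, 48), (247, 48), (248, 50), (249, 46), (250, 44), (251, 47), (252, 48), (253, 47), (254, 43), (255, 45), (256, 43), (257, 45), (258, 47), (259, 41), (260, 45), (261, 47), (262, 44), (263, 40), (264, 44), (265, 45), (266, 43), (267, 42), (268, 44), (269, 43), (270, 43), (271, 40), (272, 40), (273, 41), (274, 42), (275, 41), (276, 42), (277, 41), (278, 41), (279, 45), (280, 40), (281, 41), (282, 48), (283, 59), (284, 76), (285, 89), (286, 97), (287, 103), (288, 102), (289, 101), (290, 101), (291, 103), (292, 100), (293, 100), (294, 102), (295, 100)]
```

```bash
python3 -m pendant '{"linear":[[0,0,-4],[-0.7,3.74,0],[-0.7,3.74,0],[-0.7,3.74,0],[0,0,0]],"spin":[0,0,0,0,0],"jaw":[2,2,2,2,2]}'
python3 -m pendant '{"linear":[[0,0,3],[0,0,3],[0,0,0.5],[0,0,0.3],[0,0,0]],"spin":[0,0,0,0,0],"jaw":[2,2,2,2,2]}'
python3 -m pendant '{"linear":[[0,0,0.2],[0,0,0.2],[0,0,0]],"spin":[0,0,0],"jaw":[2,2,2]}'
```

```text
clock: 21.6
eef_pos: [0.5199, -0.1061, 0.1023]
orientation: [179.9, -0.1, 177.3]
ft_force: [-0.7, -0.4, -1.4]
width: 0.292
clock: 22.1
eef_pos: [0.5205, -0.1105, 0.036]
orientation: [-180.0, 0.0, 177.0]
ft_force: [-1.3, 1.7, 3.1]
width: 0.288
clock: 22.4
eef_pos: [0.5212, -0.1109, 0.0335]
orientation: [-179.9, 0.1, 177.0]
ft_force: [-5.7, 2.6, 12.6]
width: 0.288
```

```bash
cat >> h.py <<'E'
def patches(c,z,minA=25):
    "steel patches (holes in brass) -> world centre, size, angle of long axis"
    h=cv2.cvtColor(c["img"],cv2.COLOR_RGB2HSV)
    m=((h[...,1]>95)&(h[...,0]>12)&(h[...,0]<32)).astype(np.uint8)*255
    m=cv2.morphologyEx(m,cv2.MORPH_CLOSE,np.ones((3,3),np.uint8))
    cs,hi=cv2.findContours(m,cv2.RETR_CCOMP,cv2.CHAIN_APPROX_NONE)
    for k,q in enumerate(cs):
        if hi[0][k][3]>=0 and cv2.contourArea(q)>minA:
            w=np.array([pix2w(c,u,v,z)[:2] for u,v in q[:,0]]).astype(np.float32)
            r=cv2.minAreaRect(w*1000); b=cv2.boxPoints(r); e=[b[1]-b[0],b[2]-b[1]]; L=max(e,key=np.linalg.norm)
            par=cs[hi[0][k][3]]; 
            print("patch px",q[:,0].mean(0).round(0),"centre",(np.array(r[0])/1000).round(4),"size",np.round(r[1],1),"ang",round(float((np.degrees(np.arctan2(L[1],L[0]))+90)%180-90),1),"hue",h[par[:,0,1],par[:,0,0],0].mean().round(0))
E
python3 -m pendant '{"linear":[[0,0,0],[0,0,0],[0,0,0],[0,0,0],[0,0,0]],"spin":[0,0,0,0,0],"jaw":[2.5,3,4,5,6]}'
python3 -m pendant '{"linear":[[0,0,-4],[0,0,-4.5],[0,0,-4.5],[0,0,0],[0,0,0]],"spin":[0,0,0,0,0],"jaw":[6,6,6,6,6]}'
python3 - <<'E'
from h import *
print(ctrl.get_obs()["eef_pos"])
c=snap("wrist","w9");patches(c,.032)
print("w1 check");patches(load("w1"),.032)
E
```

```text
clock: 22.9
eef_pos: [0.5199, -0.11, 0.0308]
orientation: [180.0, -0.0, 177.0]
ft_force: [-0.2, 0.1, 0.1]
width: 0.703
clock: 23.4
eef_pos: [0.5206, -0.1101, 0.1619]
orientation: [-179.9, 0.1, 177.0]
ft_force: [-0.4, 0.4, -0.6]
width: 0.702
[ 0.52057312 -0.11013691  0.16189701]
patch px [258. 182.] centre [ 0.5222 -0.1122] size [17.1 73.1] ang -2.5 hue 20.0
w1 check
patch px [302. 324.] centre [0.6033 0.312 ] size [26.5 24.8] ang 44.8 hue 13.0
patch px [261. 269.] centre [0.5325 0.2597] size [25.  25.4] ang -86.7 hue 20.0
patch px [262. 172.] centre [0.4245 0.2535] size [73.1 17.7] ang 3.0 hue 20.0
```

```bash
python3 -m pendant '{"linear":[[-0.15,-0.2,4.5],[0,0,4.5],[0,0,3.7],[0,0,0.9],[0,0,0]],"spin":[0,0,0,0,0],"jaw":[6,6,6,6,6]}'
python3 -m pendant '{"linear":[[0,0,0],[0,0,0],[0,0,0],[0,0,0],[0,0,0]],"spin":[0,0,0,0,0],"jaw":[5,4,3,2,2]}'
python3 -m pendant '{"linear":[[0,0,0],[0,0,0],[0,0,0],[0,0,0]],"spin":[0,0,0,0],"jaw":[2,2,2,2]}'
python3 -m pendant '{"linear":[[0,0,-3],[0,0,-3],[0,0,0],[0,0,0]],"spin":[0,0,0,0],"jaw":[2,2,2,2]}'
python3 - <<'E'
from h import *
go([.4933,-.2208,.0885],87)
c=snap("wrist","w10");o=ctrl.get_obs()["eef_pos"];print(o)
patches(c,o[2]+.0035)
E
```

```text
clock: 23.95
eef_pos: [0.5192, -0.111, 0.0222]
orientation: [179.9, -0.3, 177.0]
ft_force: [-0.5, 0.5, 0.2]
width: 0.698
clock: 24.45
eef_pos: [0.5227, -0.1125, 0.0267]
orientation: [-179.9, 0.2, 177.0]
ft_force: [-0.9, 0.4, 7.0]
width: 0.286
clock: 24.85
eef_pos: [0.5228, -0.1125, 0.0267]
orientation: [-179.9, 0.2, 177.0]
ft_force: [-1.4, 0.9, 5.8]
width: 0.289
clock: 25.25
eef_pos: [0.5216, -0.112, 0.0853]
orientation: [-180.0, 0.1, 177.0]
ft_force: [-0.7, 0.6, -2.3]
width: 0.289
t 25.25 shift cm [  2.26 -11.01  -0.32] spin 0.0 F [-0.7  0.6 -2.3] w 0.289
[ 0.52068014 -0.11160776  0.08410039]
patch px [258. 255.] centre [ 0.5234 -0.1133] size [16.2 74.2] ang -3.1 hue 19.0
```

```bash
python3 -m pendant '{"linear":[[0.77,-3.68,0],[0.77,-3.68,0],[0.77,-3.68,0],[0,0,0],[0,0,0]],"spin":[0,0,0,0,0],"jaw":[2,2,2,2,2]}'
python3 -m pendant '{"linear":[[0,0,1],[0,0,1],[0,0,0.8],[0,0,0],[0,0,0]],"spin":[0,0,0,0,0],"jaw":[2,2,2,2,2]}'
python3 - <<'E'
from h import *
o=ctrl.get_obs();print(o["eef_pos"])
c=snap("wrist","w11");patches(c,o["eef_pos"][2]+.0055)
g=c["img"].astype(int)
print("col",[(v,int(g[v,248:270,0].mean()-g[v,248:270,2].mean()),int(g[v,248:270].mean())) for v in range(138,166)])
go([.4926,-.2212,.0475],87)
E
```

```text
clock: 25.8
eef_pos: [0.4914, -0.2208, 0.0832]
orientation: [179.9, -0.1, 176.9]
ft_force: [0.2, -0.1, -1.6]
width: 0.288
clock: 26.3
eef_pos: [0.4925, -0.2204, 0.0563]
orientation: [180.0, -0.0, 177.1]
ft_force: [1.0, 0.1, -1.3]
width: 0.285
[ 0.4924607  -0.22044944  0.05628687]
patch px [258. 256.] centre [ 0.4927 -0.2218] size [16.3 73. ] ang -2.6 hue 20.0
col [(138, 3, 104), (139, 2, 104), (140, 2, 103), (141, 2, 104), (142, 3, 104), (143, 2, 103), (144, 2, 103), (145, 2, 103), (146, 1, 103), (147, 1, 103), (148, 1, 103), (149, 2, 104), (150, 2, 103), (151, 1, 95), (152, 1, 77), (153, 1, 55), (154, 2, 43), (155, 13, 52), (156, 35, 73), (157, 53, 92), (158, 60, 99), (159, 62, 101), (160, 61, 100), (161, 60, 99), (162, 60, 100), (163, 60, 100), (164, 60, 100), (165, 60, 99)]
t 26.35 shift cm [ 0.02 -0.04  0.93] spin 0.0 F [ 1.3 -0.7 -1. ] w 0.287
```

Run:
```python
from h import *
c=load("w11");g=c["img"].astype(int)
print("cut x",pix2w(c,259,152.3,.024),"bar front x",pix2w(c,259,155.8,.030))
print("row153",[(u,int(g[153:155,u].mean())) for u in list(range(222,242))+list(range(278,296))])
print("row159 R-B",[(u,int(g[158:160,u,0].mean()-g[158:160,u,2].mean())) for u in list(range(222,242))+list(range(278,296))])
```

```text
cut x [ 0.4486402  -0.21882787  0.024     ] bar front x [ 0.44939345 -0.21888894  0.03      ]
row153 [(222, 121), (223, 108), (224, 102), (225, 105), (226, 105), (227, 103), (228, 99), (229, 91), (230, 84), (231, 71), (232, 60), (233, 55), (234, 56), (235, 51), (236, 57), (237, 54), (238, 53), (239, 52), (240, 55), (241, 59), (278, 47), (279, 49), (280, 46), (281, 47), (282, 45), (283, 54), (284, 72), (285, 85), (286, 96), (287, 102), (288, 100), (289, 104), (290, 101), (291, 103), (292, 102), (293, 102), (294, 102), (295, 100)]
row159 R-B [(222, 3), (223, 1), (224, 2), (225, 3), (226, 2), (227, 0), (228, 2), (229, 0), (230, 3), (231, 17), (232, 39), (233, 53), (234, 59), (235, 61), (236, 61), (237, 61), (238, 61), (239, 61), (240, 61), (241, 59), (278, 59), (279, 60), (280, 61), (281, 63), (282, 63), (283, 58), (284, 47), (285, 19), (286, 4), (287, 1), (288, 2), (289, 3), (290, 1), (291, 2), (292, 2), (293, 0), (294, 1), (295, 0)]
```

```bash
python3 -m pendant '{"linear":[[-0.1,-0.03,0.2],[0,0,0.3],[0,0,0.3],[0,0,0.1],[0,0,0]],"spin":[0,0,0,0,0],"jaw":[2,2,2,2,2]}'
python3 - <<'E'
from h import *
o=ctrl.get_obs();print(o["eef_pos"],o["ft_force"])
c=snap("wrist","w12");patches(c,o["eef_pos"][2]+.0055)
E
```

```text
clock: 26.85
eef_pos: [0.4933, -0.2212, 0.0475]
orientation: [180.0, -0.0, 177.0]
ft_force: [0.1, -0.2, -1.2]
width: 0.286
[ 0.49333089 -0.22123247  0.04748014] [ 0.0552886 -0.1526527 -1.2440411]
patch px [258. 256.] centre [ 0.4936 -0.2225] size [16.5 72.9] ang -3.1 hue 20.0
```

```bash
python3 -m pendant '{"linear":[[0,0,0.3],[0,0,0.1],[0,0,0],[0,0,0]],"spin":[0,0,0,0],"jaw":[2,2,2,2]}'
python3 -m pendant '{"linear":[[0,0,0],[0,0,0],[0,0,0],[0,0,-3],[0,0,-2]],"spin":[0,0,0,0,0],"jaw":[3,4,5,5,0]}'
python3 -m pendant '{"linear":[[0,0,0],[0,0,0],[0,0,0],[0,0,1],[0,0,1]],"spin":[0,0,0,0,0],"jaw":[0,0,0,0,0]}'
python3 -m pendant '{"linear":[[0,0,0.5],[0,0,0.3],[0,0,0.2],[0,0,0]],"spin":[0,0,0,0],"jaw":[0,0,0,0]}'
```

```text
clock: 27.3
eef_pos: [0.4941, -0.2207, 0.0444]
orientation: [179.9, 0.0, 177.0]
ft_force: [1.1, 4.9, 5.4]
width: 0.289
clock: 27.8
eef_pos: [0.4935, -0.2217, 0.0946]
orientation: [-180.0, 0.0, 177.0]
ft_force: [1.2, -0.1, 0.6]
width: 0.431
clock: 28.3
eef_pos: [0.493, -0.221, 0.0721]
orientation: [180.0, -0.1, 177.0]
ft_force: [-0.8, 0.2, -0.3]
width: -0.0
clock: 28.7
eef_pos: [0.4935, -0.2213, 0.0635]
orientation: [180.0, -0.0, 177.0]
ft_force: [-0.8, -0.2, 0.8]
width: -0.001
```

Home is TCP ≈ 0.053; I'll press down in steps.

```bash
python3 -m pendant '{"linear":[[0,0,0.3],[0,0,0.3],[0,0,0],[0,0,0]],"spin":[0,0,0,0],"jaw":[0,0,0,0]}'
python3 -m pendant '{"linear":[[0,0,0.3],[0,0,0],[0,0,0]],"spin":[0,0,0],"jaw":[0,0,0]}'
python3 -m pendant '{"linear":[[0,0,0.2],[0,0,0],[0,0,0]],"spin":[0,0,0],"jaw":[0,0,0]}'
```

```text
clock: 29.1
eef_pos: [0.4947, -0.2226, 0.0591]
orientation: [-179.8, 0.2, 177.0]
ft_force: [-0.3, -2.7, 5.2]
width: -0.003
clock: 29.4
eef_pos: [0.4945, -0.222, 0.0559]
orientation: [-179.9, 0.1, 177.0]
ft_force: [0.2, -2.4, 4.9]
width: 0.001
clock: 29.7
eef_pos: [0.4946, -0.222, 0.054]
orientation: [-179.9, 0.1, 177.0]
ft_force: [0.8, -0.6, 6.4]
width: 0.001
```

```bash
python3 -m pendant '{"linear":[[0,0,0.2],[0,0,0.1],[0,0,0],[0,0,0]],"spin":[0,0,0,0],"jaw":[0,0,0,0]}'
python3 -m pendant '{"linear":[[0,0,0.2],[0,0,0],[0,0,0]],"spin":[0,0,0],"jaw":[0,0,0]}'
```

```text
clock: 30.1
eef_pos: [0.4944, -0.222, 0.0529]
orientation: [-180.0, 0.0, 177.0]
ft_force: [-7.5, 3.1, 22.3]
width: -0.004
clock: 30.4
eef_pos: [0.4945, -0.2221, 0.0529]
orientation: [-180.0, -0.1, 177.1]
ft_force: [-14.0, 6.8, 38.9]
width: -0.002
```

```bash
python3 -m pendant '{"linear":[[0,0,-2],[0,0,-4],[0,0,-4],[0,0,-4],[0,0,0]],"spin":[0,0,0,0,0],"jaw":[0,0,0,0,0]}'
python3 -c "
from h import *
c=snap('wrist','w13');patches(c,.042)"
python3 -m pendant '{"linear":[[0,4.5,-0.2],[0,4.5,0],[0,4.5,0],[0,4.5,0],[0,4.5,0]],"spin":[0,0,0,0,0],"jaw":[2,4,6,8,8.5]}'
python3 -m pendant '{"linear":[[0,4.5,0],[0,4.5,0],[0,4.5,0],[0,4.5,0],[0,4.5,0]],"spin":[0,0,0,0,0],"jaw":[8.5,8.5,8.5,8.5,8.5]}'
python3 -m pendant '{"linear":[[0,4.5,0],[0,4.5,0],[0,4.3,0],[0,0,0],[0,0,0]],"spin":[0,0,0,-8,-8],"jaw":[8.5,8.5,8.5,8.5,8.5]}'
python3 -m pendant '{"linear":[[0,0,0],[0,0,0]],"spin":[-4,0],"jaw":[8.5,8.5]}'
python3 - <<'E'
from h import *
print(ctrl.get_obs()["eef_pos"]);go([.53,.380,.2],107)
c=snap('wrist','w14');patches(c,.032)
E
```

```text
clock: 30.9
eef_pos: [0.4963, -0.223, 0.194]
orientation: [-179.7, 0.5, 177.0]
ft_force: [0.6, -0.8, 0.6]
width: 0.003
patch px [262. 170.] centre [ 0.4941 -0.2215] size [17.6 72.8] ang -2.3 hue 19.0
clock: 31.45
eef_pos: [0.5037, 0.0055, 0.1877]
orientation: [179.9, -0.2, 177.0]
ft_force: [0.7, 0.1, 0.2]
width: 0.842
clock: 31.95
eef_pos: [0.5154, 0.2298, 0.1875]
orientation: [-180.0, -0.2, 177.0]
ft_force: [1.0, -0.4, 0.2]
width: 0.991
clock: 32.45
eef_pos: [0.5222, 0.3619, 0.1868]
orientation: [-180.0, -0.3, -166.5]
ft_force: [0.3, -1.3, -0.6]
width: 0.994
clock: 32.65
eef_pos: [0.5226, 0.3606, 0.1872]
orientation: [-180.0, -0.2, -163.0]
ft_force: [-0.9, 0.7, -0.2]
width: 0.995
[0.52258092 0.36057976 0.18722677]
t 32.65 shift cm [-1.27  1.64 -1.28] spin 0.0 F [-0.9  0.7 -0.2] w 0.995
patch px [277. 189.] centre [0.5303 0.38  ] size [33.7 17.6] ang 13.0 hue 20.0
patch px [153. 154.] centre [0.532  0.2587] size [24.1 24.5] ang -30.9 hue 20.0
```

```bash
python3 -m pendant '{"linear":[[-1.3,1.65,1],[0,0,4],[0,0,4],[0,0,3],[0,0,0]],"spin":[0,0,3,0,0],"jaw":[5.5,5.5,5.5,5.5,5.5]}'
python3 - <<'E'
from h import *
print(ctrl.get_obs()["eef_pos"])
c=snap('wrist','w15');patches(c,.032);go([.5303,.380,.026],104)
E
```

```text
clock: 33.2
eef_pos: [0.5273, 0.3783, 0.0633]
orientation: [-179.9, -0.7, -166.1]
ft_force: [-1.1, -0.5, -1.2]
width: 0.639
[0.52727013 0.37826645 0.06328212]
patch px [262. 235.] centre [0.5311 0.38  ] size [32.3 16.4] ang 13.3 hue 20.0
patch px [ 48. 189.] centre [0.5326 0.258 ] size [23.7 24.3] ang -35.9 hue 20.0
t 33.25 shift cm [-0.13  0.05  4.07] spin -0.1 F [-0.3 -0.1  1.4] w 0.644
```

```bash
python3 -m pendant '{"linear":[[-0.15,0.05,2],[0,0,1.6],[0,0,0.45],[0,0,0],[0,0,0]],"spin":[0,0,0,0,0],"jaw":[5.5,5.5,5.5,5.5,4]}'
python3 -m pendant '{"linear":[[0,0,0],[0,0,0],[0,0,0],[0,0,0],[0,0,0]],"spin":[0,0,0,0,0],"jaw":[3,2.5,2.5,2.5,2.5]}'
python3 -m pendant '{"linear":[[0,0,0],[0,0,-3],[0,0,-4.5],[0,0,-4.5],[0,0,-4]],"spin":[0,0,0,0,0],"jaw":[2.5,2.5,2.5,2.5,2.5]}'
python3 -m pendant '{"linear":[[0,-4.45,0],[0,-4.45,0],[0,-4.45,0],[0,-4.45,0],[0,-4.45,0]],"spin":[0,0,0,0,0],"jaw":[2.5,2.5,2.5,2.5,2.5]}'
python3 -m pendant '{"linear":[[0,-4.45,0],[0,-4.45,0],[0,-4.45,0],[0,0,0],[0,0,0]],"spin":[0,0,0,0,0],"jaw":[2.5,2.5,2.5,2.5,2.5]}'
python3 - <<'E'
from h import *
o=ctrl.get_obs();print(o["eef_pos"])
c=snap('wrist','w16');patches(c,o["eef_pos"][2]+.0045);go([.6195,.035,.05],104)
E
```

```text
clock: 33.75
eef_pos: [0.5334, 0.3816, 0.0303]
orientation: [180.0, 0.1, -166.0]
ft_force: [-0.5, -0.5, -0.2]
width: 0.487
clock: 34.25
eef_pos: [0.5337, 0.3818, 0.0309]
orientation: [180.0, 0.1, -166.0]
ft_force: [-0.1, 0.1, 5.9]
width: 0.331
clock: 34.75
eef_pos: [0.5326, 0.3812, 0.1909]
orientation: [-180.0, 0.0, -166.0]
ft_force: [0.3, -0.5, -1.6]
width: 0.329
clock: 35.25
eef_pos: [0.5863, 0.1637, 0.1886]
orientation: [180.0, -0.1, -166.0]
ft_force: [0.1, 0.1, -2.4]
width: 0.326
clock: 35.75
eef_pos: [0.6186, 0.0351, 0.1886]
orientation: [179.9, -0.1, -166.1]
ft_force: [0.1, 0.9, -2.5]
width: 0.333
[0.61864215 0.03512321 0.18855344]
patch px [258. 250.] centre [0.6144 0.0326] size [31.4 15.1] ang 13.0 hue 19.0
t 35.8 shift cm [-0.09 -0.15 13.86] spin -0.0 F [ 0.1  0.5 -1.4] w 0.323
```

```bash
python3 - <<'E'
from h import *
c=load('w16')
for z in(.180,.184,.1897):patches(c,z)
E
python3 -m pendant '{"linear":[[0,0,4.5],[0,0,4.5],[0,0,3.4],[0,0,0],[0,0,0]],"spin":[0,0,0,0,0],"jaw":[2.5,2.5,2.5,2.5,2.5]}'
python3 - <<'E'
from h import *
o=ctrl.get_obs();print(o["eef_pos"])
c=snap('wrist','w17');patches(c,o["eef_pos"][2]+.001);go([.6195,.035,.0425],104)
g=c["img"].astype(int);print([int(g[v,[210,215,300,305]].mean()) for v in range(90,140)])
E
```

```text
patch px [258. 250.] centre [0.6211 0.0343] size [34.6 16.7] ang 13.0 hue 19.0
patch px [258. 250.] centre [0.6191 0.0338] size [33.6 16.2] ang 13.0 hue 19.0
patch px [258. 250.] centre [0.6161 0.0331] size [32.2 15.5] ang 13.0 hue 19.0
clock: 36.3
eef_pos: [0.6188, 0.0372, 0.0656]
orientation: [180.0, -0.0, -165.9]
ft_force: [1.1, -0.0, -1.5]
width: 0.331
[0.61884781 0.03715692 0.06555769]
patch px [258. 250.] centre [0.6164 0.0351] size [32.3 15.5] ang 13.3 hue 19.0
t 36.35 shift cm [ 0.13 -0.15  2.48] spin 0.1 F [ 1.1 -1.1 -1. ] w 0.328
[119, 117, 109, 103, 98, 97, 96, 96, 95, 93, 90, 90, 87, 84, 75, 73, 75, 72, 74, 73, 69, 72, 91, 109, 123, 126, 126, 127, 126, 124, 126, 125, 134, 149, 160, 163, 165, 165, 162, 162, 161, 161, 162, 164, 162, 162, 163, 163, 164, 162]
```

```bash
python3 -m pendant '{"linear":[[-0.12,-0.06,1],[0,0,0.8],[0,0,0.3],[0,0,0],[0,0,0]],"spin":[0,0,0,0,0],"jaw":[2.5,2.5,2.5,2.5,2.5]}'
python3 -m pendant '{"linear":[[0,0,0.1],[0,0,0],[0,0,0]],"spin":[0,0,0],"jaw":[2.5,2.5,2.5]}'
python3 -c "
from h import *
go([.6217,.0365,.043],104)
o=ctrl.get_obs();c=snap('wrist','w18');patches(c,.044)"
```

```text
clock: 36.85
eef_pos: [0.6204, 0.0355, 0.0444]
orientation: [-180.0, 0.0, -166.0]
ft_force: [-0.8, 0.2, -1.7]
width: 0.337
clock: 37.15
eef_pos: [0.6204, 0.0356, 0.0434]
orientation: [-180.0, 0.0, -166.0]
ft_force: [-0.8, 0.1, -1.8]
width: 0.333
t 37.15 shift cm [-0.14  0.06  0.04] spin 0.0 F [-0.8  0.1 -1.8] w 0.333
patch px [258. 250.] centre [0.6182 0.0335] size [32.4 15.6] ang 13.3 hue 19.0
```

```bash
python3 -m pendant '{"linear":[[-0.13,0.08,0],[0,0,0.1],[0,0,0.05],[0,0,0],[0,0,0]],"spin":[0,0,0,0,0],"jaw":[2.5,2.5,2.5,2.5,2.5]}'
python3 -m pendant '{"linear":[[0,0,0.05],[0,0,0],[0,0,0],[0,0,0],[0,0,0]],"spin":[0,0,0,0,0],"jaw":[2.5,2.5,3.5,5,5.5]}'
python3 -m pendant '{"linear":[[0,0,-3],[0,0,-4],[0,0,-4.5],[0,0,-4.5],[0,0,0]],"spin":[0,0,0,0,0],"jaw":[5.5,5.5,5.5,5.5,5.5]}'
python3 - <<'E'
from h import *
print(ctrl.get_obs()["eef_pos"]);c=snap('wrist','w19');patches(c,.044);go([.466,.0134,.2],94)
E
```

```text
clock: 37.7
eef_pos: [0.6218, 0.0368, 0.0428]
orientation: [-180.0, 0.0, -166.0]
ft_force: [-2.6, 0.9, 4.7]
width: 0.332
clock: 38.2
eef_pos: [0.6214, 0.0366, 0.0411]
orientation: [-180.0, -0.0, -166.0]
ft_force: [-0.5, -1.2, 0.1]
width: 0.642
clock: 38.7
eef_pos: [0.6257, 0.0362, 0.2098]
orientation: [-179.7, 0.8, -166.0]
ft_force: [1.1, -1.1, -0.2]
width: 0.644
[0.62565942 0.03624779 0.20976821]
patch px [255. 158.] centre [0.6152 0.0286] size [33.7 18.4] ang 13.3 hue 21.0
t 38.75 shift cm [15.88  1.59  0.46] spin 10.0 F [-0.4 -0.  -0.3] w 0.643
```

```bash
python3 -m pendant '{"linear":[[0,0,0],[0,0,0]],"spin":[0,0],"jaw":[5.5,5.5]}'
python3 -c "
from h import *
print(ctrl.get_obs()['eef_pos']);c=snap('wrist','w20');patches(c,.044)"
python3 -m pendant '{"linear":[[4,0.4,0],[4,0.4,0],[4,0.4,0],[3.9,0.4,0],[0,0,0]],"spin":[0,0,0,0,8],"jaw":[5,4,2,0,0]}'
python3 -m pendant '{"linear":[[0,0,0],[0,0,0]],"spin":[2,0],"jaw":[0,0]}'
python3 - <<'E'
from h import *
go([.466,.0134,.08],94)
c=snap('top','t3');patches(c,.044,4); print("bar t2");patches(load("t2"),.044,4)
E
```

```text
clock: 38.95
eef_pos: [0.6203, 0.0368, 0.1991]
orientation: [179.9, -0.2, -166.0]
ft_force: [-0.3, -0.6, -0.4]
width: 0.644
[0.62029494 0.0368003  0.19906537]
patch px [216. 138.] centre [ 0.596  -0.0112] size [33.9 19.3] ang 14.0 hue 20.0
clock: 39.5
eef_pos: [0.4582, 0.0142, 0.1982]
orientation: [179.9, -0.4, -174.2]
ft_force: [1.6, 0.1, -0.0]
width: 0.004
clock: 39.7
eef_pos: [0.4625, 0.0138, 0.2002]
orientation: [180.0, -0.1, -176.0]
ft_force: [-0.3, 0.0, -1.1]
width: 0.0
t 39.7 shift cm [-0.37 -0.07 12.02] spin 0.0 F [-0.3  0.  -1.1] w 0.0
patch px [327. 222.] centre [ 0.4902 -0.219 ] size [19.2 76.3] ang -0.0 hue 21.0
patch px [177. 207.] centre [0.5291 0.2598] size [25.7 25.5] ang 2.1 hue 21.0
patch px [458. 229.] centre [ 0.4754 -0.6359] size [12.7 13.1] ang -89.0 hue 13.0
patch px [458. 225.] centre [ 0.4881 -0.6364] size [12.7 13.1] ang -89.0 hue 13.0
patch px [262. 189.] centre [ 0.5934 -0.0088] size [35.5 22.5] ang 1.0 hue 23.0
patch px [162. 186.] centre [0.5972 0.3106] size [22.6 25.9] ang -88.9 hue 15.0
bar t2
patch px [177. 207.] centre [0.5291 0.2598] size [25.7 25.5] ang 2.1 hue 21.0
patch px [140. 207.] centre [0.527  0.3778] size [32.3 19.1] ang 2.7 hue 21.0
patch px [162. 186.] centre [0.5972 0.3106] size [22.6 25.9] ang -88.9 hue 15.0
patch px [248. 182.] centre [0.6154 0.0349] size [74.5 19.3] ang 1.2 hue 22.0
```

The oblong was knocked aside after I released it. It now stands at about (0.597, -0.010), still on the plate. I'll regrasp it.

```bash
python3 -m pendant '{"linear":[[-4.4,-1.1,0],[-4.4,-1.1,0],[-4.4,-1.1,0],[0,0,0],[0,0,0]],"spin":[0,0,0,-5,-5],"jaw":[5.5,5.5,5.5,5.5,5.5]}'
python3 -m pendant '{"linear":[[0,0,0],[0,0,0],[0,0,0]],"spin":[0,0,0],"jaw":[5.5,5.5,5.5]}'
python3 - <<'E'
from h import *
c=snap('wrist','w21');patches(c,.044);print(ctrl.get_obs()["eef_pos"]);go([.596,-.0112,.038],104)
E
```

```text
clock: 40.25
eef_pos: [0.5981, -0.0102, 0.1992]
orientation: [179.9, -0.2, -165.7]
ft_force: [-0.8, -0.8, 0.9]
width: 0.647
clock: 40.55
eef_pos: [0.5971, -0.0099, 0.2012]
orientation: [180.0, -0.0, -166.0]
ft_force: [-0.7, -0.1, -0.0]
width: 0.643
patch px [259. 173.] centre [ 0.5959 -0.0113] size [33.7 18.3] ang 14.5 hue 21.0
[ 0.59708739 -0.00986362  0.20127792]
t 40.6 shift cm [ 0.14 -0.1  16.33] spin -0.0 F [ 0.8 -0.8  0.2] w 0.642
```

```bash
python3 -m pendant '{"linear":[[0.25,-0.1,4],[0,0,4.5],[0,0,4.5],[0,0,2.7],[0,0,0.5]],"spin":[0,0,0,0,0],"jaw":[5.5,5.5,5.5,5.5,5.5]}'
python3 -m pendant '{"linear":[[0,0,0],[0,0,0],[0,0,0],[0,0,0],[0,0,0]],"spin":[0,0,0,0,0],"jaw":[5,4,3,2.5,2.5]}'
python3 -m pendant '{"linear":[[0,0,0],[0,0,0],[0,0,0]],"spin":[0,0,0],"jaw":[2.5,2.5,2.5]}'
python3 -c "
from h import *
o=ctrl.get_obs();c=snap('wrist','w22');patches(c,.044);go([.6195,.035,.06],104)"
```

```text
clock: 41.1
eef_pos: [0.5919, -0.0109, 0.0354]
orientation: [179.8, -0.4, -166.0]
ft_force: [0.0, -0.4, 0.6]
width: 0.644
clock: 41.6
eef_pos: [0.5969, -0.0118, 0.042]
orientation: [-179.9, 0.2, -166.0]
ft_force: [-0.9, 0.5, 6.6]
width: 0.333
clock: 41.9
eef_pos: [0.5969, -0.0118, 0.042]
orientation: [-179.9, 0.2, -166.0]
ft_force: [-0.5, 0.6, 6.5]
width: 0.336
patch px [258. 258.] centre [ 0.5978 -0.0131] size [32.1 15.6] ang 13.4 hue 19.0
t 41.95 shift cm [-3.33  3.99 -1.79] spin 0.0 F [-1.5  1.3  6.7] w 0.335
```

```bash
python3 -m pendant '{"linear":[[0,0,-2],[-1.67,2,0],[-1.66,2,0],[0,0,0],[0,0,0]],"spin":[0,0,0,0,0],"jaw":[2.5,2.5,2.5,2.5,2.5]}'
python3 -m pendant '{"linear":[[0,0,1],[0,0,0.6],[0,0,0],[0,0,0]],"spin":[0,0,0,0],"jaw":[2.5,2.5,2.5,2.5]}'
python3 -c "
from h import *
o=ctrl.get_obs();c=snap('wrist','w23');patches(c,o['eef_pos'][2]+.002);go([.6195,.035,.042],104);print(o['eef_pos'])"
```

```text
clock: 42.45
eef_pos: [0.6178, 0.0355, 0.0597]
orientation: [-180.0, 0.0, -165.9]
ft_force: [-0.1, -0.4, -2.5]
width: 0.33
clock: 42.85
eef_pos: [0.6172, 0.0349, 0.0425]
orientation: [180.0, -0.1, -166.0]
ft_force: [0.6, -0.7, -0.8]
width: 0.334
patch px [258. 258.] centre [0.6178 0.0335] size [32.3 15.8] ang 14.1 hue 19.0
t 42.9 shift cm [-0.22 -0.05  0.07] spin -0.0 F [-0.4 -0.6 -1.7] w 0.336
[0.61715903 0.03487757 0.04253609]
```

```bash
python3 -m pendant '{"linear":[[-0.18,-0.03,0],[0,0,0.1],[0,0,0],[0,0,0],[0,0,0]],"spin":[0,0,0,0,0],"jaw":[2.5,2.5,2.5,2.5,2.5]}'
python3 -m pendant '{"linear":[[0,0,0.05],[0,0,0],[0,0,0],[0,0,0],[0,0,0]],"spin":[0,0,0,0,0],"jaw":[2.5,2.5,3.5,5,5.5]}'
python3 -m pendant '{"linear":[[0,0,-3],[0,0,-4],[0,0,-4.5],[0,0,-4],[0,0,0]],"spin":[0,0,0,0,0],"jaw":[5.5,5.5,5.5,5.5,5.5]}'
python3 -m pendant '{"linear":[[3.8,0.4,0],[3.8,0.4,0],[3.8,0.4,0],[3.8,0.4,0],[0,0,0]],"spin":[0,0,0,0,8],"jaw":[5,4,2,0,0]}'
python3 -m pendant '{"linear":[[0,0,0],[0,0,0]],"spin":[2,0],"jaw":[0,0]}'
python3 - <<'E'
from h import *
go([.466,.0134,.08],94)
c=snap('top','t3');patches(c,.044,4)
E
```

```text
clock: 43.4
eef_pos: [0.6195, 0.0355, 0.0423]
orientation: [-180.0, -0.0, -166.0]
ft_force: [0.4, 0.3, -2.2]
width: 0.334
clock: 43.9
eef_pos: [0.6198, 0.0355, 0.042]
orientation: [-180.0, 0.0, -166.0]
ft_force: [0.2, 0.8, -0.8]
width: 0.638
clock: 44.4
eef_pos: [0.6235, 0.0351, 0.2049]
orientation: [-179.7, 0.7, -166.0]
ft_force: [1.3, -0.6, 0.4]
width: 0.641
clock: 44.9
eef_pos: [0.4637, 0.0146, 0.1946]
orientation: [179.9, -0.2, -174.2]
ft_force: [1.0, 0.5, 0.7]
width: 0.005
clock: 45.1
eef_pos: [0.4678, 0.0142, 0.1965]
orientation: [180.0, -0.0, -176.0]
ft_force: [0.3, 0.2, 0.2]
width: -0.004
t 45.1 shift cm [ 0.18 -0.06 11.65] spin 0.0 F [0.3 0.2 0.2] w -0.004
patch px [327. 222.] centre [ 0.4902 -0.219 ] size [19.2 76.3] ang -0.0 hue 21.0
patch px [177. 207.] centre [0.5291 0.2598] size [25.7 25.5] ang 2.1 hue 21.0
patch px [458. 225.] centre [ 0.4881 -0.6348] size [12.7 16.3] ang -89.0 hue 13.0
patch px [162. 186.] centre [0.5972 0.3106] size [22.6 25.9] ang -88.9 hue 15.0
patch px [248. 181.] centre [0.6168 0.0366] size [32.4 22.5] ang 1.1 hue 23.0
```

```bash
python3 -m pendant '{"linear":[[0.18,-0.06,4],[0,0,4],[0,0,3],[0,0,0.8],[0,0,0.7]],"spin":[0,0,0,0,0],"jaw":[0,0,0,0,0]}'
python3 -m pendant '{"linear":[[0,0,0.7],[0,0,0.6],[0,0,0.5],[0,0,0.3],[0,0,0]],"spin":[0,0,0,0,0],"jaw":[0,0,0,0,0]}'
python3 -m pendant '{"linear":[[0,0,0],[0,0,0],[0,0,0]],"spin":[0,0,0],"jaw":[0,0,0]}'
```

```text
clock: 45.65
eef_pos: [0.4668, 0.0134, 0.0722]
orientation: [180.0, -0.1, -175.9]
ft_force: [-3.8, 0.2, 11.5]
width: -0.003
clock: 46.15
eef_pos: [0.4668, 0.0131, 0.0539]
orientation: [-180.0, -0.2, -175.9]
ft_force: [-14.2, -1.3, 25.9]
width: 0.002
clock: 46.45
eef_pos: [0.4668, 0.0131, 0.0538]
orientation: [-180.0, -0.2, -175.9]
ft_force: [-12.4, -0.4, 24.3]
width: 0.001
```

```bash
python3 -m pendant '{"linear":[[0,0,0.1],[0,0,0],[0,0,0]],"spin":[0,0,0],"jaw":[0,0,0]}'
python3 -m pendant '{"linear":[[0,0,-2],[0,0,-3],[0,0,-3.5],[0,0,-3.5],[0,0,-3]],"spin":[0,0,0,0,0],"jaw":[0,0,0,2,5.5]}'
python3 -m pendant '{"linear":[[-3.9,0.28,0],[-3.9,0.28,0],[-3.9,0.28,0],[-3.7,0.28,0],[0,0,0]],"spin":[0,0,0,0,-5],"jaw":[5.5,5.5,5.5,5.5,5.5]}'
python3 -m pendant '{"linear":[[0,0,0],[0,0,0],[0,0,0]],"spin":[-5,0,0],"jaw":[5.5,5.5,5.5]}'
python3 - <<'E'
from h import *
c=snap('wrist','w24');patches(c,.044);print(ctrl.get_obs()["eef_pos"]);go([.6195,.035,.038],104)
E
```

```text
clock: 46.75
eef_pos: [0.4668, 0.013, 0.0537]
orientation: [-180.0, -0.2, -175.9]
ft_force: [-17.6, -0.8, 33.9]
width: 0.001
clock: 47.25
eef_pos: [0.4671, 0.0134, 0.2028]
orientation: [-180.0, 0.1, -175.9]
ft_force: [0.5, 0.1, -0.0]
width: 0.335
clock: 47.75
eef_pos: [0.6227, 0.0357, 0.2]
orientation: [-180.0, 0.1, -170.8]
ft_force: [-0.3, 0.3, -0.4]
width: 0.645
clock: 48.05
eef_pos: [0.6194, 0.0354, 0.2003]
orientation: [-180.0, 0.0, -166.1]
ft_force: [-0.3, -0.3, 0.1]
width: 0.649
patch px [258. 174.] centre [0.6193 0.0338] size [33.5 17.5] ang 13.9 hue 21.0
[0.61933368 0.03544144 0.20030183]
t 48.1 shift cm [ 0.   -0.04 16.23] spin -0.1 F [-0.8 -0.5  0. ] w 0.645
```

```bash
python3 -m pendant '{"linear":[[0.1,-0.02,4],[0,0,4.5],[0,0,4.5],[0,0,2.7],[0,0,0.5]],"spin":[0,0,0,0,0],"jaw":[5.5,5.5,5.5,5.5,5.5]}'
python3 -m pendant '{"linear":[[0,0,0],[0,0,0],[0,0,0],[0,0,0],[0,0,0]],"spin":[0,0,0,0,0],"jaw":[5,4,3,2.5,2.5]}'
python3 -m pendant '{"linear":[[0,0,0],[0,0,0],[0,0,0]],"spin":[0,0,0],"jaw":[2.5,2.5,2.5]}'
python3 -m pendant '{"linear":[[0,0,-3],[0,0,-4],[0,0,-4],[0,0,-4],[0,0,0]],"spin":[0,0,0,0,8.5],"jaw":[2.5,2.5,2.5,2.5,2.5]}'
python3 -m pendant '{"linear":[[0,0,0],[1.23,-4.43,0],[1.23,-4.43,0],[1.23,-4.43,0],[1.23,-4.43,0]],"spin":[8.5,0,0,0,0],"jaw":[2.5,2.5,2.5,2.5,2.5]}'
python3 -m pendant '{"linear":[[1.23,-4.43,0],[1.23,-4.43,0],[1.23,-4.43,0],[1.23,-4.43,0],[1.23,-4.43,0]],"spin":[0,0,0,0,0],"jaw":[2.5,2.5,2.5,2.5,2.5]}'
python3 -m pendant '{"linear":[[0,0,0],[0,0,4],[0,0,4],[0,0,0],[0,0,0]],"spin":[0,0,0,0,0],"jaw":[2.5,2.5,2.5,2.5,2.5]}'
python3 - <<'E'
from h import *
o=ctrl.get_obs();c=snap('wrist','w25');patches(c,o["eef_pos"][2]+.002);print(o["eef_pos"]);go([.488,-.358,.054],87)
im=c["img"];s=2
cv2.imwrite("pics/w25c.png",cv2.resize(im[60:360,60:460,::-1],None,fx=2,fy=2,interpolation=cv2.INTER_CUBIC))
E
```

```text
clock: 48.6
eef_pos: [0.6151, 0.0353, 0.0339]
orientation: [179.8, -0.4, -166.0]
ft_force: [0.2, 0.7, 0.0]
width: 0.644
clock: 49.1
eef_pos: [0.6203, 0.0348, 0.0407]
orientation: [-179.9, 0.2, -166.0]
ft_force: [-0.2, 0.6, 5.3]
width: 0.335
clock: 49.4
eef_pos: [0.6203, 0.0348, 0.0407]
orientation: [-179.9, 0.2, -166.0]
ft_force: [-1.3, 0.5, 6.8]
width: 0.334
clock: 49.9
eef_pos: [0.6224, 0.0346, 0.1964]
orientation: [-179.8, 0.8, -174.7]
ft_force: [1.3, -0.3, -0.6]
width: 0.334
clock: 50.4
eef_pos: [0.5592, -0.1408, 0.1886]
orientation: [-180.0, 0.1, 177.0]
ft_force: [0.1, -0.3, -1.8]
width: 0.335
clock: 50.9
eef_pos: [0.4862, -0.3591, 0.1886]
orientation: [-180.0, 0.1, 177.0]
ft_force: [-0.5, 0.3, -2.4]
width: 0.335
clock: 51.4
eef_pos: [0.4871, -0.3568, 0.1082]
orientation: [180.0, -0.0, 177.0]
ft_force: [0.1, -0.3, -0.9]
width: 0.332
patch px [258. 258.] centre [ 0.4882 -0.3581] size [16.5 32.4] ang -3.0 hue 19.0
patch px [461. 205.] centre [ 0.467  -0.2661] size [11.6 48.7] ang -2.2 hue 20.0
[ 0.48711604 -0.35684832  0.10815969]
t 51.45 shift cm [0.02 0.   5.59] spin 0.0 F [ 0.2 -0.7 -1.4] w 0.334
```

Run:
```python
from h import *
for f in("w13","w7","w4","w11","w25","top0"):
  c=load(f);g=cv2.cvtColor(c["img"],cv2.COLOR_RGB2GRAY)
  m=(g<75).astype(np.uint8)*255
  cs,_=cv2.findContours(m,cv2.RETR_LIST,cv2.CHAIN_APPROX_NONE)
  for q in cs:
    w=np.array([pix2w(c,u,v,.024)[:2] for u,v in q[:,0]]).astype(np.float32)*1000
    (cx,cy),(a,b),_=cv2.minAreaRect(w)
    if 15<min(a,b) and max(a,b)<100 and 420<cx<560 and -480<cy<-180: print(f,q[:,0].mean(0).round(),round(cx,1),round(cy,1),round(a,1),round(b,1))
```

```text
w13 [ 57. 168.] 483.5 -425.0 37.9 36.9
w13 [122. 167.] 486.2 -360.0 31.9 51.2
w13 [189. 165.] 489.2 -289.6 47.9 67.4
w7 [ 27. 189.] 483.9 -425.4 38.0 37.1
w7 [101. 188.] 486.3 -360.2 32.0 51.0
w7 [175. 186.] 489.6 -289.9 48.3 67.5
w4 [ 50. 210.] 484.6 -360.5 31.9 47.2
w4 [148. 201.] 490.0 -289.9 48.4 68.1
w11 [ 24. 224.] 484.3 -355.0 29.5 43.5
w25 [166. 201.] 484.1 -425.0 37.7 31.1
w25 [255. 181.] 472.5 -359.4 24.6 33.5
w25 [344. 193.] 489.2 -291.0 45.1 69.4
top0 [389. 226.] 481.1 -423.6 35.9 37.2
top0 [369. 225.] 483.3 -357.3 29.2 51.6
top0 [348. 224.] 487.0 -287.7 45.4 68.1
top0 [326. 222.] 489.1 -219.7 25.9 87.1
```

View pics/w25c.png

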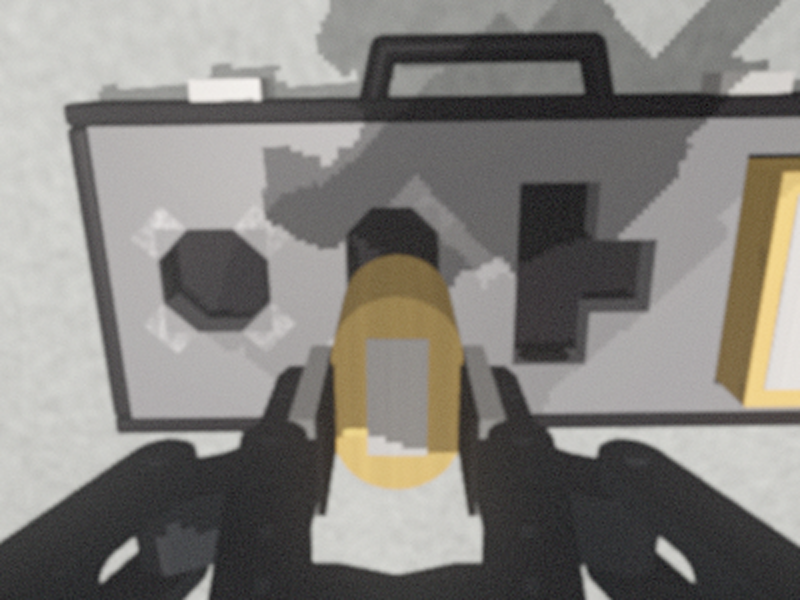

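The held oblong (top centre at (396,390) in the crop) hangs over its cutout, whose front edge is at y≈208 between x=347 and 440. The empty puck cutout is at (215,280), and the bar lies seated at the right.

```bash
python3 -m pendant '{"linear":[[0.09,-0.07,2],[0,0,2],[0,0,1.2],[0,0,0],[0,0,0]],"spin":[0,0,0,0,0],"jaw":[2.5,2.5,2.5,2.5,2.5]}'
python3 - <<'E'
from h import *
o=ctrl.get_obs();c=snap('wrist','w26');z=o["eef_pos"][2];patches(c,z+.0033);print(o["eef_pos"]);go([.4873,-.3587,.0547],87)
g=c["img"].astype(int)
print("col",[(v,int(g[v,252:264,0].mean()-g[v,252:264,2].mean()),int(g[v,252:264].mean())) for v in range(150,200)])
for v in range(166,190,3): print(v,[int(x) for x in g[v,222:296].mean(1)])
E
```

```text
clock: 51.95
eef_pos: [0.4869, -0.3588, 0.0574]
orientation: [-179.9, 0.1, 177.0]
ft_force: [0.5, -0.2, -1.4]
width: 0.333
patch px [258. 258.] centre [ 0.4873 -0.3604] size [17.3 32.1] ang -3.0 hue 19.0
[ 0.48694947 -0.35877046  0.05740683]
t 52.0 shift cm [-0.02  0.03  0.29] spin 0.0 F [ 0.8  0.1 -1.9] w 0.33
col [(150, 1, 109), (151, 1, 107), (152, 1, 107), (153, 1, 107), (154, 0, 107), (155, 1, 107), (156, 0, 107), (157, 0, 107), (158, 1, 107), (159, 1, 107), (160, 2, 107), (161, 1, 108), (162, 1, 106), (163, 1, 107), (164, 1, 108), (165, 1, 107), (166, 1, 110), (167, 1, 111), (168, 1, 112), (169, 2, 114), (170, 3, 121), (171, 3, 126), (172, 3, 127), (173, 4, 128), (174, 4, 127), (175, 3, 125), (176, 3, 124), (177, 3, 122), (178, 3, 119), (179, 3, 119), (180, 3, 118), (181, 3, 113), (182, 2, 94), (183, 2, 67), (184, 2, 48), (185, 4, 43), (186, 15, 55), (187, 38, 78), (188, 55, 94), (189, 60, 102), (190, 61, 102), (191, 60, 103), (192, 62, 102), (193, 60, 102), (194, 60, 102), (195, 60, 103), (196, 61, 102), (197, 60, 103), (198, 61, 101), (199, 60, 102)]
166 [108, 109, 109, 111, 
[... 2206 characters left out ...]
08, 105, 102, 107]
184 [107, 111, 109, 110, 107, 108, 109, 109, 105, 106, 103, 108, 111, 105, 106, 105, 108, 108, 107, 111, 105, 99, 81, 66, 51, 52, 49, 44, 44, 40, 45, 49, 51, 52, 51, 51, 49, 40, 43, 47, 48, 47, 44, 48, 53, 48, 50, 41, 43, 55, 77, 99, 118, 126, 134, 130, 131, 130, 131, 128, 127, 124, 113, 108, 110, 106, 104, 106, 105, 105, 107, 106, 107, 105]
187 [102, 111, 109, 105, 112, 109, 106, 105, 104, 106, 105, 105, 107, 106, 108, 105, 110, 102, 95, 90, 64, 55, 47, 43, 45, 47, 43, 40, 53, 60, 66, 70, 77, 77, 80, 89, 81, 83, 82, 80, 81, 74, 72, 62, 49, 54, 44, 45, 46, 43, 44, 42, 53, 67, 93, 112, 129, 130, 134, 131, 126, 134, 128, 127, 122, 120, 110, 105, 105, 107, 104, 105, 109, 107]
```

Run:
```python
from h import *
c=load("w26");print(pix2w(c,258,182.8,.024),pix2w(c,258,186.8,.0287))
```

```text
[ 0.46043454 -0.35862925  0.024     ] [ 0.46135041 -0.35867031  0.0287    ]
```

```bash
python3 -m pendant '{"linear":[[-0.1,0,0.2],[0,0,0.3],[0,0,0.3],[0,0,0],[0,0,0]],"spin":[0,0,0,0,0],"jaw":[2.5,2.5,2.5,2.5,2.5]}'
python3 -m pendant '{"linear":[[0,0,0.2],[0,0,0],[0,0,0]],"spin":[0,0,0],"jaw":[2.5,2.5,2.5]}'
```

```text
clock: 52.5
eef_pos: [0.4871, -0.3582, 0.0477]
orientation: [180.0, -0.0, 177.0]
ft_force: [0.6, -0.2, -1.7]
width: 0.333
clock: 52.8
eef_pos: [0.4874, -0.3584, 0.0463]
orientation: [-180.0, 0.0, 177.0]
ft_force: [-1.2, 0.1, 3.2]
width: 0.336
```

Bottom is now about 6 mm below the rim and meeting the lips. I'll release and press it home from above.

```bash
python3 -m pendant '{"linear":[[0,0,0],[0,0,0],[0,0,0],[0,0,-3],[0,0,-2]],"spin":[0,0,0,0,0],"jaw":[3.5,4.5,5,5,0]}'
python3 -m pendant '{"linear":[[0,0,0],[0,0,0],[0,0,0],[0,0,1.5],[0,0,1.5]],"spin":[0,0,0,0,0],"jaw":[0,0,0,0,0]}'
python3 -m pendant '{"linear":[[0,0,0.5],[0,0,0.3],[0,0,0.2],[0,0,0]],"spin":[0,0,0,0],"jaw":[0,0,0,0]}'
python3 -m pendant '{"linear":[[0,0,0.3],[0,0,0.2],[0,0,0],[0,0,0]],"spin":[0,0,0,0],"jaw":[0,0,0,0]}'
```

```text
clock: 53.3
eef_pos: [0.4871, -0.3581, 0.0965]
orientation: [180.0, -0.0, 177.0]
ft_force: [0.1, 0.3, 0.0]
width: 0.429
clock: 53.8
eef_pos: [0.4866, -0.3577, 0.0638]
orientation: [179.9, -0.1, 177.0]
ft_force: [-0.1, 0.9, -0.2]
width: -0.003
clock: 54.2
eef_pos: [0.487, -0.358, 0.0551]
orientation: [180.0, -0.0, 177.0]
ft_force: [-1.5, 1.9, 5.4]
width: -0.003
clock: 54.6
eef_pos: [0.4869, -0.3579, 0.053]
orientation: [179.9, -0.2, 177.1]
ft_force: [-9.4, 8.2, 26.8]
width: -0.002
```

```bash
python3 -m pendant '{"linear":[[0,0,-2],[0,0,-4],[0,0,-4],[0,0,-4],[0,0,0]],"spin":[0,0,0,0,0],"jaw":[0,0,0,0,0]}'
python3 -m pendant '{"linear":[[0,0,0],[0,0,0]],"spin":[0,0],"jaw":[0,0]}'
python3 -c "
from h import *
c=snap('wrist','w27');patches(c,.042)"
python3 -m pendant '{"linear":[[-0.09,4.43,0],[-0.09,4.43,0],[-0.09,4.43,0],[-0.09,4.43,0],[-0.09,4.43,0]],"spin":[0,0,0,0,0],"jaw":[2,4,5.5,5.5,5.5]}'
python3 -m pendant '{"linear":[[-0.09,4.43,0],[-0.09,4.43,0],[-0.09,4.43,0],[-0.09,4.43,0],[-0.09,4.43,0]],"spin":[0,0,0,0,0],"jaw":[5.5,5.5,5.5,5.5,5.5]}'
python3 -m pendant '{"linear":[[-0.09,4.43,0],[-0.09,4.43,0],[-0.09,4.43,0],[-0.09,4.43,0],[0,0,0]],"spin":[0,0,0,0,0],"jaw":[5.5,5.5,5.5,5.5,5.5]}'
python3 -m pendant '{"linear":[[0,0,4],[0,0,3],[0,0,0],[0,0,0]],"spin":[0,0,0,0],"jaw":[5.5,5.5,5.5,5.5]}'
python3 - <<'E'
from h import *
print(ctrl.get_obs()["eef_pos"]);go([.5325,.2605,.026],87)
c=snap('wrist','w28');patches(c,.032)
E
```

```text
clock: 55.1
eef_pos: [0.4894, -0.3604, 0.1962]
orientation: [-179.6, 0.4, 177.0]
ft_force: [0.2, -0.5, 0.3]
width: 0.001
clock: 55.3
eef_pos: [0.4862, -0.3572, 0.1881]
orientation: [179.8, -0.2, 177.0]
ft_force: [-0.2, 0.1, -0.6]
width: -0.002
patch px [ 22. 347.] centre [ 0.6647 -0.6283] size [ 8.6 11.4] ang -15.2 hue 12.0
patch px [ 32. 347.] centre [ 0.6663 -0.6185] size [ 9.7 15.6] ang -23.3 hue 12.0
patch px [ 23. 338.] centre [ 0.6537 -0.6242] size [6.4 9.8] ang -15.2 hue 12.0
patch px [ 31. 337.] centre [ 0.6521 -0.6144] size [ 5.3 11.6] ang -15.1 hue 12.0
patch px [ 28. 332.] centre [ 0.646  -0.6166] size [ 4.6 11.1] ang -40.5 hue 12.0
patch px [ 23. 326.] centre [ 0.6379 -0.6209] size [10.5 14.3] ang -3.5 hue 12.0
patch px [ 14. 323.] centre [ 0.6336 -0.6284] size [7.3 6.5] ang 86.8 hue 12.0
patch px [  9. 313.] centre [ 0.6201 -0.6293] size [ 7.1 10.2] ang -4.5 hue 12.0
patch px [ 18. 305.] centre [ 0.6099 -0.617 ] size [11.3 11.2] ang 75.1 hue 12.0
patch px [257. 179.] centre [ 0.4875 -0.3589] size [20.4 32.6] ang -3.1 hue 20.0
patch px [406. 177.] centre [ 0.4946 -0.2205] size [18. 74.] ang -2.5 hue 20.0
clock: 55.85
eef_pos: [0.5021, -0.135, 0.1888]
orientation: [179.9, -0.2, 177.0]
ft_force: [0.4, 0.7, -0.1]
width: 0.646
clock: 56.35
eef_pos: [0.518, 0.0857, 0.1889]
orientation: [-180.0, -0.2, 177.0]
ft_force: [2.1, 0.4, 0.6]
width: 0.647
clock: 56.85
eef_pos: [0.5306, 0.2646, 0.1887]
orientation: [180.0, -0.2, 177.3]
ft_force: [0.7, -0.4, 0.7]
width: 0.642
clock: 57.25
eef_pos: [0.5314, 0.2599, 0.1199]
orientation: [-179.9, -0.1, 177.0]
ft_force: [0.4, 0.3, 0.7]
width: 0.641
[0.53141057 0.25985914 0.11987471]
t 57.25 shift cm [-0.13  0.08  9.39] spin -0.0 F [0.4 0.3 0.7] w 0.641
patch px [462. 304.] centre [0.6345 0.4234] size [8.6 5. ] ang 22.4 hue 12.0
patch px [259. 199.] centre [0.5324 0.2593] size [24.1 24.5] ang -3.1 hue 20.0
```

```bash
python3 -m pendant '{"linear":[[-0.05,0.07,4],[0,0,4],[0,0,1.1],[0,0,0.3],[0,0,0]],"spin":[0,0,0,0,0],"jaw":[5.5,5.5,5.5,5.5,5.5]}'
python3 -m pendant '{"linear":[[0,0,0],[0,0,0],[0,0,0],[0,0,0],[0,0,0]],"spin":[0,0,0,0,0],"jaw":[5,4,3,3,3]}'
python3 -m pendant '{"linear":[[0,0,0],[0,0,0],[0,0,0]],"spin":[0,0,0],"jaw":[3,3,3]}'
python3 -m pendant '{"linear":[[0,0,-3],[0,0,-4.5],[0,0,-4.5],[0,0,-4],[0,0,0]],"spin":[0,0,0,0,0],"jaw":[3,3,3,3,3]}'
python3 - <<'E'
from h import *
o=ctrl.get_obs();c=snap('wrist','w29');patches(c,o["eef_pos"][2]+.002);print(o["eef_pos"]);go([.6195,.035,.06],87)
E
```

```text
clock: 57.8
eef_pos: [0.534, 0.2616, 0.0287]
orientation: [179.9, 0.2, 177.0]
ft_force: [-0.4, 0.1, -0.0]
width: 0.642
clock: 58.3
eef_pos: [0.534, 0.2616, 0.029]
orientation: [180.0, 0.2, 177.0]
ft_force: [-1.5, 0.1, 6.9]
width: 0.394
clock: 58.6
eef_pos: [0.534, 0.2617, 0.029]
orientation: [179.9, 0.2, 177.0]
ft_force: [-1.3, -1.0, 6.5]
width: 0.39
clock: 59.1
eef_pos: [0.5364, 0.2625, 0.1949]
orientation: [179.7, 0.8, 177.0]
ft_force: [0.7, 0.7, -0.1]
width: 0.389
patch px [258. 256.] centre [0.5358 0.2614] size [23.8 23.7] ang 38.0 hue 19.0
[0.53638116 0.26246087 0.19492948]
t 59.15 shift cm [ -9.56 -22.25  13.14] spin 0.0 F [ 0.9 -0.1 -1.2] w 0.391
```

```bash
python3 -m pendant '{"linear":[[-1.93,-4.45,0],[-1.93,-4.45,0],[-1.93,-4.45,0],[-1.93,-4.45,0],[-1.93,-4.45,0]],"spin":[0,0,0,0,0],"jaw":[3,3,3,3,3]}'
python3 -m pendant '{"linear":[[0,0,4],[0,0,4.5],[0,0,4],[0,0,0],[0,0,0]],"spin":[0,0,0,0,0],"jaw":[3,3,3,3,3]}'
python3 -m pendant '{"linear":[[0,0,0],[0,0,0]],"spin":[0,0],"jaw":[3,3]}'
python3 - <<'E'
from h import *
o=ctrl.get_obs();c=snap('wrist','w30');patches(c,o["eef_pos"][2]+.003);print(o["eef_pos"]);go([.6205,.035,.0415],87)
E
```

```text
clock: 59.65
eef_pos: [0.6164, 0.0323, 0.1847]
orientation: [180.0, -0.2, 177.0]
ft_force: [0.2, -0.2, -1.3]
width: 0.39
clock: 60.15
eef_pos: [0.6162, 0.0342, 0.0607]
orientation: [180.0, -0.2, 177.0]
ft_force: [-0.7, -0.3, -0.9]
width: 0.394
clock: 60.35
eef_pos: [0.6192, 0.034, 0.0647]
orientation: [-180.0, 0.3, 177.0]
ft_force: [0.3, 0.6, -0.9]
width: 0.394
patch px [258. 256.] centre [0.6179 0.0328] size [23.5 23.6] ang -3.0 hue 19.0
[0.61924508 0.03397047 0.06474431]
t 60.4 shift cm [-0.14  0.11  2.29] spin 0.0 F [-0.   0.3 -1.5] w 0.39
```

```bash
python3 -m pendant '{"linear":[[-0.13,0.1,1],[0,0,0.8],[0,0,0.4],[0,0,0],[0,0,0]],"spin":[0,0,0,0,0],"jaw":[3,3,3,3,3]}'
python3 - <<'E'
from h import *
o=ctrl.get_obs();c=snap('wrist','w31');patches(c,o["eef_pos"][2]+.003);print(o["eef_pos"]);go([.6205,.035,.0412],87)
E
```

```text
clock: 60.9
eef_pos: [0.6187, 0.0351, 0.041]
orientation: [180.0, -0.1, 177.0]
ft_force: [-5.4, 0.0, 10.0]
width: 0.395
patch px [258. 256.] centre [0.6174 0.0339] size [23.5 23.5] ang -3.0 hue 19.0
[0.6186618  0.03507466 0.04099171]
t 60.95 shift cm [-0.18  0.01 -0.02] spin 0.0 F [-4.8  0.5  9.4] w 0.395
```

```bash
python3 -m pendant '{"linear":[[0,0,-0.3],[-0.17,0,0],[0,0,0],[0,0,0.2],[0,0,0]],"spin":[0,0,0,0,0],"jaw":[3,3,3,3,3]}'
python3 -c "
from h import *
go([.6205,.035,.0412],87)"
python3 -m pendant '{"linear":[[0,0,0],[0,0,0],[0,0,0],[0,0,0]],"spin":[0,0,0,0],"jaw":[3,4,5,5.5]}'
python3 -m pendant '{"linear":[[0,0,-3],[0,0,-4],[0,0,-4.5],[0,0,-4],[0,0,0]],"spin":[0,0,0,0,0],"jaw":[5.5,5.5,5.5,5.5,5.5]}'
python3 -m pendant '{"linear":[[0,0,0],[0,0,0],[0,0,0]],"spin":[0,0,0],"jaw":[5.5,5.5,5.5]}'
python3 - <<'E'
from h import *
c=snap('wrist','w32');patches(c,.044);print(ctrl.get_obs()["eef_pos"]);go([.4668,.0134,.08],94)
E
```

```text
clock: 61.45
eef_pos: [0.6204, 0.0348, 0.041]
orientation: [-180.0, -0.0, 177.0]
ft_force: [-2.9, 0.5, 2.8]
width: 0.39
t 61.45 shift cm [-0.01  0.02 -0.02] spin 0.0 F [-2.9  0.5  2.8] w 0.39
clock: 61.85
eef_pos: [0.6203, 0.0349, 0.0405]
orientation: [180.0, -0.0, 177.0]
ft_force: [0.1, 0.7, 0.2]
width: 0.644
clock: 62.35
eef_pos: [0.6243, 0.0345, 0.2036]
orientation: [-179.9, 0.8, 177.0]
ft_force: [0.8, 0.3, 1.3]
width: 0.639
clock: 62.65
eef_pos: [0.6192, 0.035, 0.1935]
orientation: [180.0, -0.2, 177.0]
ft_force: [0.8, -0.7, -0.3]
width: 0.638
patch px [258. 176.] centre [0.6189 0.0339] size [24.4 24.2] ang 87.0 hue 20.0
[0.61937016 0.03495152 0.19372918]
t 62.7 shift cm [15.08 -2.95 11.42] spin -7.0 F [ 0.1 -0.7 -0.4] w 0.647
```

```bash
python3 -m pendant '{"linear":[[3.77,-0.74,0],[3.77,-0.74,0],[3.77,-0.74,0],[3.77,-0.74,0],[0,0,0]],"spin":[0,0,0,0,0],"jaw":[4,2,0,0,0]}'
python3 -m pendant '{"linear":[[0,0,0],[0,0,0],[0,0,4],[0,0,4],[0,0,3.3]],"spin":[0,0,0,0,0],"jaw":[0,0,0,0,0]}'
python3 -c "
from h import *
go([.4668,.0134,.0527],87);c=snap('top','t4');patches(c,.044,4)"
```

```text
clock: 63.2
eef_pos: [0.4635, 0.0136, 0.1931]
orientation: [180.0, -0.3, 177.0]
ft_force: [0.7, 0.3, -0.4]
width: -0.001
clock: 63.7
eef_pos: [0.4689, 0.0133, 0.0811]
orientation: [180.0, -0.0, 177.0]
ft_force: [-0.6, -0.0, 0.1]
width: 0.001
t 63.7 shift cm [0.21 0.   2.84] spin 0.0 F [-0.6 -0.   0.1] w 0.001
patch px [370. 225.] centre [ 0.4846 -0.3575] size [22.3 35.2] ang -0.7 hue 21.0
patch px [327. 222.] centre [ 0.4902 -0.219 ] size [19.2 76.3] ang -0.0 hue 21.0
patch px [458. 239.] centre [ 0.4454 -0.6333] size [15.7 16.4] ang -89.0 hue 13.0
patch px [457. 219.] centre [ 0.5071 -0.6354] size [16.  19.3] ang -2.0 hue 13.0
patch px [162. 186.] centre [0.5972 0.3106] size [22.6 25.9] ang -88.9 hue 15.0
patch px [248. 182.] centre [0.6153 0.035 ] size [22.7 25.7] ang -88.9 hue 22.0
```

Puck is centred: (0.6153, 0.0350) against the plate centre at (0.6155, 0.0353) in the top camera. I'll press now.

```bash
python3 -m pendant '{"linear":[[0,0,0.8],[0,0,0.7],[0,0,0.7],[0,0,0.5],[0,0,0.3]],"spin":[0,0,0,0,0],"jaw":[0,0,0,0,0]}'
python3 -m pendant '{"linear":[[0,0,0],[0,0,0],[0,0,0.1],[0,0,0],[0,0,0]],"spin":[0,0,0,0,0],"jaw":[0,0,0,0,0]}'
python3 -m pendant '{"linear":[[0,0,-2],[0,0,-3],[0,0,-3.5],[0,0,-3.5],[0,0,-2]],"spin":[0,0,0,0,0],"jaw":[0,0,0,2,5.5]}'
python3 -m pendant '{"linear":[[-3.77,0.74,0],[-3.77,0.74,0],[-3.77,0.74,0],[-3.77,0.74,0],[0,0,0]],"spin":[0,0,0,0,0],"jaw":[5.5,5.5,5.5,5.5,5.5]}'
python3 -m pendant '{"linear":[[0,0,0],[0,0,0],[0,0,0]],"spin":[0,0,0],"jaw":[5.5,5.5,5.5]}'
python3 - <<'E'
from h import *
c=snap('wrist','w33');patches(c,.044);print(ctrl.get_obs()["eef_pos"]);go([.6190,.035,.038],87)
E
```

```text
clock: 64.25
eef_pos: [0.4697, 0.0126, 0.0547]
orientation: [-179.9, -0.0, 177.1]
ft_force: [-7.4, -2.3, 11.9]
width: -0.001
clock: 64.75
eef_pos: [0.4697, 0.0126, 0.0541]
orientation: [-179.9, 0.0, 177.1]
ft_force: [-6.9, -1.9, 11.5]
width: -0.0
clock: 65.25
eef_pos: [0.4709, 0.0128, 0.1966]
orientation: [-179.9, 0.4, 177.0]
ft_force: [0.2, -0.5, 0.2]
width: 0.332
clock: 65.75
eef_pos: [0.6247, 0.0352, 0.1925]
orientation: [180.0, 0.2, 177.1]
ft_force: [-0.6, -0.0, 0.1]
width: 0.642
clock: 66.05
eef_pos: [0.6199, 0.0348, 0.1924]
orientation: [-180.0, 0.0, 177.0]
ft_force: [-0.9, 0.0, 0.3]
width: 0.645
patch px [258. 175.] centre [0.6184 0.0337] size [24.3 25. ] ang -3.0 hue 20.0
[0.61982894 0.03480221 0.19237751]
t 66.1 shift cm [ 0.09  0.02 15.44] spin 0.0 F [ 0.1 -0.2  0.5] w 0.645
```

The force only reached 12 N, so I can't be sure the pedal met its stop. I'll press again until it clearly does.

```bash
python3 -m pendant '{"linear":[[3.83,-0.74,0],[3.83,-0.74,0],[3.83,-0.74,0],[3.8,-0.74,0],[0,0,0]],"spin":[0,0,0,0,0],"jaw":[4,2,0,0,0]}'
python3 -m pendant '{"linear":[[0,0,0],[0,0,0],[0,0,4],[0,0,4],[0,0,3.3]],"spin":[0,0,0,0,0],"jaw":[0,0,0,0,0]}'
python3 -m pendant '{"linear":[[0,0,0.8],[0,0,0.7],[0,0,0.7],[0,0,0.5],[0,0,0.2]],"spin":[0,0,0,0,0],"jaw":[0,0,0,0,0]}'
python3 -m pendant '{"linear":[[0,0,0.1],[0,0,0],[0,0,0]],"spin":[0,0,0],"jaw":[0,0,0]}'
python3 -m pendant '{"linear":[[0,0,0.1],[0,0,0],[0,0,0]],"spin":[0,0,0],"jaw":[0,0,0]}'
```

```text
clock: 66.6
eef_pos: [0.4614, 0.0136, 0.1904]
orientation: [180.0, -0.2, 177.0]
ft_force: [0.6, 0.1, 0.8]
width: -0.002
clock: 67.1
eef_pos: [0.4672, 0.0132, 0.0779]
orientation: [-180.0, 0.0, 177.0]
ft_force: [-19.2, 1.0, 36.0]
width: -0.0
clock: 67.6
eef_pos: [0.4673, 0.0129, 0.0534]
orientation: [-180.0, -0.3, 177.1]
ft_force: [-21.6, 1.9, 45.9]
width: -0.003
clock: 67.9
eef_pos: [0.4673, 0.013, 0.0535]
orientation: [-180.0, -0.3, 177.1]
ft_force: [-20.7, 1.0, 40.9]
width: -0.001
clock: 68.2
eef_pos: [0.4673, 0.013, 0.0533]
orientation: [-180.0, -0.3, 177.1]
ft_force: [-24.4, 0.6, 49.8]
width: 0.001
```

```bash
python3 -m pendant '{"linear":[[0,0,-2],[0,0,-3],[0,0,-3.5],[0,0,-3.5],[0,0,-2.2]],"spin":[0,0,0,0,0],"jaw":[0,0,0,2,5.5]}'
python3 -m pendant '{"linear":[[-3.81,0.74,0],[-3.81,0.74,0],[-3.81,0.74,0],[-3.81,0.74,0],[0,0,0]],"spin":[0,0,0,0,0],"jaw":[5.5,5.5,5.5,5.5,5.5]}'
python3 -m pendant '{"linear":[[0,0,0],[0,0,0],[0,0,0]],"spin":[0,0,0],"jaw":[5.5,5.5,5.5]}'
python3 - <<'E'
from h import *
c=snap('wrist','w34');patches(c,.044);print(ctrl.get_obs()["eef_pos"]);go([.6185,.035,.0385],87)
E
```

```text
clock: 68.7
eef_pos: [0.4684, 0.013, 0.194]
orientation: [-180.0, 0.3, 177.0]
ft_force: [0.0, 0.1, -0.3]
width: 0.328
clock: 69.2
eef_pos: [0.6241, 0.0352, 0.1899]
orientation: [180.0, 0.1, 177.1]
ft_force: [-0.8, 0.1, -0.5]
width: 0.648
clock: 69.5
eef_pos: [0.6193, 0.0349, 0.1902]
orientation: [-180.0, 0.0, 177.0]
ft_force: [-0.5, 0.5, -0.1]
width: 0.644
patch px [258. 177.] centre [0.6192 0.0337] size [24.2 24.9] ang -3.0 hue 20.0
[0.6193002  0.03482883 0.19030567]
t 69.55 shift cm [9.000e-02 1.000e-02 1.518e+01] spin 0.0 F [-0.3  0.   0.5] w 0.643
```

```bash
python3 -m pendant '{"linear":[[0.05,0,4],[0,0,4.5],[0,0,4.5],[0,0,1.7],[0,0,0.5]],"spin":[0,0,0,0,0],"jaw":[5.5,5.5,5.5,5.5,5.5]}'
python3 -m pendant '{"linear":[[0,0,0],[0,0,0],[0,0,0],[0,0,0],[0,0,0]],"spin":[0,0,0,0,0],"jaw":[5,4,3,3,3]}'
python3 -m pendant '{"linear":[[0,0,0],[0,0,0],[0,0,0]],"spin":[0,0,0],"jaw":[3,3,3]}'
python3 -m pendant '{"linear":[[0,0,-3],[0,0,-4],[0,0,-4],[0,0,-4],[1,-4.23,0]],"spin":[0,0,0,0,0],"jaw":[3,3,3,3,3]}'
python3 -m pendant '{"linear":[[1,-4.23,0],[1,-4.23,0],[1,-4.23,0],[1,-4.23,0],[1,-4.23,0]],"spin":[0,0,0,0,0],"jaw":[3,3,3,3,3]}'
python3 -m pendant '{"linear":[[1,-4.23,0],[1,-4.23,0],[1,-4.23,0],[1,-4.23,0],[1,-4.23,0]],"spin":[0,0,0,0,0],"jaw":[3,3,3,3,3]}'
python3 -m pendant '{"linear":[[0,0,0],[0,0,4],[0,0,4],[0,0,0],[0,0,0]],"spin":[0,0,0,0,0],"jaw":[3,3,3,3,3]}'
python3 - <<'E'
from h import *
o=ctrl.get_obs();c=snap('wrist','w35');patches(c,o["eef_pos"][2]+.003);print(o["eef_pos"]);go([.485,-.4242,.0565],87)
E
```

```text
clock: 70.05
eef_pos: [0.6176, 0.035, 0.036]
orientation: [180.0, -0.2, 177.0]
ft_force: [0.0, 0.3, 0.3]
width: 0.645
clock: 70.55
eef_pos: [0.6217, 0.0347, 0.0411]
orientation: [-180.0, 0.3, 177.0]
ft_force: [-0.0, 0.3, 6.6]
width: 0.394
clock: 70.85
eef_pos: [0.6216, 0.0347, 0.041]
orientation: [-180.0, 0.3, 177.0]
ft_force: [-0.2, 0.2, 7.1]
width: 0.395
clock: 71.35
eef_pos: [0.6119, -0.0047, 0.1967]
orientation: [-179.9, 0.9, 177.3]
ft_force: [0.3, -0.6, -1.1]
width: 0.396
clock: 71.85
eef_pos: [0.5456, -0.217, 0.1888]
orientation: [-180.0, 0.1, 177.0]
ft_force: [0.6, -1.1, -2.0]
width: 0.393
clock: 72.35
eef_pos: [0.4846, -0.4257, 0.1888]
orientation: [-179.9, 0.1, 177.0]
ft_force: [0.7, 0.2, -1.7]
width: 0.391
clock: 72.85
eef_pos: [0.4854, -0.4234, 0.1082]
orientation: [180.0, -0.0, 177.0]
ft_force: [0.1, -0.3, -1.3]
width: 0.39
patch px [258. 254.] centre [ 0.4834 -0.4244] size [23.5 24. ] ang -3.0 hue 19.0
patch px [355. 206.] centre [ 0.4616 -0.3803] size [11.2 21.3] ang -3.0 hue 20.0
[ 0.48540208 -0.42335513  0.10817259]
t 72.9 shift cm [0.14 0.03 5.35] spin 0.1 F [ 0.3  0.3 -0.7] w 0.393
```

```bash
python3 -m pendant '{"linear":[[-0.08,0.03,2],[0,0,2],[0,0,1.0],[0,0,0],[0,0,0]],"spin":[0,0,0,0,0],"jaw":[3,3,3,3,3]}'
python3 - <<'E'
from h import *
o=ctrl.get_obs();c=snap('wrist','w36');z=o["eef_pos"][2];patches(c,z+.003);print(o["eef_pos"])
g=c["img"].astype(int)
print("col",[(v,int(g[v,253:263,0].mean()-g[v,253:263,2].mean()),int(g[v,253:263].mean())) for v in range(176,206)])
b=cv2.GaussianBlur(c["img"],(3,3),0).astype(int);gr=b.mean(2);rb=b[...,0]-b[...,2]
for v in range(180,216,2):
  d=np.where(gr[v,215:305]<75)[0]+215;r=np.where(rb[v,200:320]>30)[0]+200
  print(v,"dark",(d.min(),d.max(),(d.min()+d.max())/2) if len(d) else None,"brass",(r.min(),r.max(),(r.min()+r.max())/2) if len(r) else None)
E
```

```text
clock: 73.4
eef_pos: [0.4869, -0.4246, 0.0597]
orientation: [-179.9, 0.1, 177.0]
ft_force: [0.5, -0.3, -1.4]
width: 0.39
patch px [258. 254.] centre [ 0.4846 -0.4257] size [23.5 23.5] ang -3.0 hue 19.0
patch px [385. 234.] centre [ 0.4778 -0.3671] size [14.2 28. ] ang -3.0 hue 20.0
[ 0.48692015 -0.42458762  0.05966782]
col [(176, 2, 98), (177, 3, 97), (178, 2, 94), (179, 3, 95), (180, 3, 95), (181, 2, 95), (182, 2, 96), (183, 2, 95), (184, 2, 96), (185, 0, 95), (186, 1, 95), (187, 1, 94), (188, 1, 87), (189, 0, 71), (190, 0, 49), (191, 3, 39), (192, 0, 41), (193, 2, 40), (194, 10, 47), (195, 31, 66), (196, 49, 82), (197, 55, 90), (198, 56, 92), (199, 56, 93), (200, 56, 92), (201, 56, 92), (202, 56, 92), (203, 56, 92), (204, 56, 92), (205, 56, 92)]
180 dark None brass None
182 dark None brass None
184 dark None brass None
186 dark None brass None
188 dark None brass None
190 dark (np.int64(245), np.int64(275), np.float64(260.0)) brass None
192 dark (np.int64(242), np.int64(278), np.float64(260.0)) brass None
194 dark (np.int64(240), np.int64(280), np.float64(260.0)) brass None
196 dar
[... 442 characters left out ...]
64(258.5))
204 dark (np.int64(230), np.int64(291), np.float64(260.5)) brass (np.int64(235), np.int64(281), np.float64(258.0))
206 dark (np.int64(229), np.int64(293), np.float64(261.0)) brass (np.int64(233), np.int64(283), np.float64(258.0))
208 dark (np.int64(227), np.int64(294), np.float64(260.5)) brass (np.int64(232), np.int64(284), np.float64(258.0))
210 dark (np.int64(226), np.int64(295), np.float64(260.5)) brass (np.int64(230), np.int64(286), np.float64(258.0))
212 dark (np.int64(226), np.int64(294), np.float64(260.0)) brass (np.int64(229), np.int64(287), np.float64(258.0))
214 dark (np.int64(226), np.int64(294), np.float64(260.0)) brass (np.int64(229), np.int64(288), np.float64(258.5))
```

Run:
```python
from h import *
c=load("w36");print(pix2w(c,260.2,189.4,.024),pix2w(c,258.3,195.1,.0307))
```

```text
[ 0.46500167 -0.42346696  0.024     ] [ 0.46614783 -0.42459874  0.0307    ]
```

```bash
python3 -m pendant '{"linear":[[-0.06,0.11,0.2],[0,0,0.3],[0,0,0.3],[0,0,0],[0,0,0]],"spin":[0,0,0,0,0],"jaw":[3,3,3,3,3]}'
python3 -m pendant '{"linear":[[0,0,0.3],[0,0,0],[0,0,0]],"spin":[0,0,0],"jaw":[3,3,3]}'
python3 -m pendant '{"linear":[[0,0,0.2],[0,0,0],[0,0,0]],"spin":[0,0,0],"jaw":[3,3,3]}'
```

```text
clock: 73.95
eef_pos: [0.4866, -0.4226, 0.0496]
orientation: [180.0, -0.0, 177.0]
ft_force: [0.4, 0.0, -1.7]
width: 0.396
clock: 74.25
eef_pos: [0.4869, -0.4232, 0.047]
orientation: [-179.9, 0.0, 177.0]
ft_force: [-0.2, -1.7, -2.2]
width: 0.39
clock: 74.55
eef_pos: [0.4871, -0.4233, 0.0454]
orientation: [-179.9, 0.1, 177.0]
ft_force: [0.7, -1.6, 2.2]
width: 0.393
```

It's in by about 7 mm. I'll release, then press it home.

```bash
python3 -m pendant '{"linear":[[0,0,0],[0,0,0],[0,0,0],[0,0,-3],[0,0,-2]],"spin":[0,0,0,0,0],"jaw":[4,5,5.5,5.5,0]}'
python3 -m pendant '{"linear":[[0.2,0,0],[0,0,0],[0,0,0],[0,0,1.5],[0,0,1.5]],"spin":[0,0,0,0,0],"jaw":[0,0,0,0,0]}'
python3 -m pendant '{"linear":[[0,0,0.5],[0,0,0.3],[0,0,0.2],[0,0,0]],"spin":[0,0,0,0],"jaw":[0,0,0,0]}'
python3 -m pendant '{"linear":[[0,0,0.2],[0,0,0.1],[0,0,0],[0,0,0]],"spin":[0,0,0,0],"jaw":[0,0,0,0]}'
```

```text
clock: 75.05
eef_pos: [0.4866, -0.4223, 0.0953]
orientation: [179.9, -0.0, 177.0]
ft_force: [1.0, 0.1, 0.1]
width: 0.487
clock: 75.55
eef_pos: [0.4843, -0.4221, 0.0627]
orientation: [179.9, -0.1, 177.0]
ft_force: [-0.1, 0.5, -0.0]
width: 0.002
clock: 75.95
eef_pos: [0.4847, -0.4225, 0.0544]
orientation: [180.0, -0.0, 177.0]
ft_force: [0.3, 0.1, 0.3]
width: -0.002
clock: 76.35
eef_pos: [0.4847, -0.4228, 0.0532]
orientation: [-180.0, -0.0, 177.0]
ft_force: [-4.4, 3.4, 9.3]
width: 0.002
```

```bash
python3 -m pendant '{"linear":[[0,0,0.2],[0,0,0],[0,0,0]],"spin":[0,0,0],"jaw":[0,0,0]}'
python3 -m pendant '{"linear":[[0,0,0.1],[0,0,0],[0,0,0]],"spin":[0,0,0],"jaw":[0,0,0]}'
python3 -m pendant '{"linear":[[0,0,-2],[0,0,-4],[0,0,-4],[0,0,-4],[0,0,0]],"spin":[0,0,0,0,0],"jaw":[0,0,0,0,0]}'
python3 -m pendant '{"linear":[[0,4,0],[0,4,0],[0,0,0],[0,0,0],[0,0,0]],"spin":[0,0,0,0,0],"jaw":[0,0,0,0,0]}'
python3 - <<'E'
from h import *
c=snap('wrist','w37');print(ctrl.get_obs()["eef_pos"])
for z in(.042,.048):patches(c,z,150)
E
```

```text
clock: 76.65
eef_pos: [0.4849, -0.4229, 0.0531]
orientation: [180.0, -0.1, 177.1]
ft_force: [-8.0, 7.0, 20.8]
width: -0.001
clock: 76.95
eef_pos: [0.4849, -0.423, 0.0531]
orientation: [180.0, -0.1, 177.1]
ft_force: [-9.9, 9.0, 26.3]
width: 0.001
clock: 77.45
eef_pos: [0.4872, -0.4256, 0.1962]
orientation: [-179.4, 0.5, 177.0]
ft_force: [0.3, -0.5, 1.0]
width: 0.002
clock: 77.95
eef_pos: [0.4888, -0.3434, 0.1885]
orientation: [-180.0, -0.0, 177.0]
ft_force: [-0.3, -0.3, -0.3]
width: -0.001
[ 0.4888154  -0.34367259  0.18856166]
patch px [171. 177.] centre [ 0.4844 -0.4252] size [24.4 25.1] ang -50.0 hue 20.0
patch px [242. 176.] centre [ 0.4876 -0.3595] size [18.6 33.5] ang -3.1 hue 20.0
patch px [392. 174.] centre [ 0.4942 -0.2206] size [18.  73.7] ang -2.3 hue 20.0
patch px [171. 177.] centre [ 0.4829 -0.4234] size [23.8 24.6] ang -50.0 hue 20.0
patch px [242. 176.] centre [ 0.486  -0.3591] size [18.2 32.8] ang -3.1 hue 20.0
patch px [392. 174.] centre [ 0.4925 -0.2231] size [17.6 72.1] ang -2.3 hue 20.0
```

Run:
```python
from h import *
c=snap('top','t5');d=np.abs(c["img"].astype(int)-load("top0")["img"]).mean(2)
print("lens diff",d[138:166,155:184].max().round(),"orange",d[180:194,156:170].max().round(),"turq",d[220:242,112:128].max().round());print(ctrl.get_obs()["ft_force"].round(1))
print(ctrl.close_job())
```

```text
lens diff 7.0 orange 7.0 turq 7.0
[ 0.4 -0.3  1. ]
the job is handed in; nothing more can be done
None
```

All three gauges on the bench were checked in order (bar, oblong, puck) and are now home in their cutouts. The tee was not there. The job took about 78 s and has been handed in.

**What went wrong on the way:**
- **Bar:** its first insertion caught on the cutout rim and tilted. I set the bar down flat on the bench, took a fresh grip and seated it.
- **Oblong:** it was knocked about 5 cm aside on the stage just after I let go. I picked it up, re-centred it, and only then pressed the pedal.
- **Puck:** its first pedal press reached only 12 N, so I was not sure it had hit the stop. I pressed again until the force rose to about 50 N and the pedal stopped moving.

**Last checks:**
- **Seating:** when pushed with closed fingers, each gauge stopped hard at 26–39 N. The finger height put its top at 42 mm, which is fully home, and the wrist view showed each one at its cutout.
- **Centring on the mark:** the top camera put the bar and puck within about 1 mm of the plate centre. The oblong read about 1.5–2 mm off, but that view is coarse, and the wrist camera put it within about 1 mm.
- **Pedal:** pressed to its stop for every gauge (34 N for the bar and oblong). I only saw the pen swing down in a picture for the bar.
- **Other objects:** the lens mount and both look-alikes looked unchanged in the top image, and the arm was touching nothing at hand-in.

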